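# Unmould cast car bodies and pack them in the fold-up carry case

## Robot

A 6-joint arm with a two-finger parallel gripper is mounted at the origin on the work surface. World frame = base frame: x ahead of the robot, y to its left, z up, the work surface at z = 0. Lengths are in m, angles in degrees, forces in N, time in s.
With the tool pointing down it reaches from about 0.4 to 0.825 m from the base axis. Payload 7 kg.
Tool frame: the origin (TCP) lies between the finger pads; the fingertips stand 22 mm ahead of it and the grasp point (between the pads) lies 3 mm ahead of it; z points along the fingers, y is the line along which they close (so a half turn about z gives the same grasp; the last joint's range is limited). The gripper opens to 88 mm and grips with 3 to 60 N. Pads are 19 mm wide; open, the fingers measure 130 mm over their backs; the gripper's body (78 mm by 193 mm) begins 47 mm behind the grasp point.
Start: joints at [-60.556, 20.546, 0.682, 0, -70.136, -16.507], TCP at [0.151, -0.658, 0.225] pointing down, gripper open.
Joint ranges: [-176.03, 176.03], [-82.01, 121.73], [-58.28, 71.71], [-173.87, 95.51], [-174.79, -0.11], [-173.66, 173.66]. Speed limits (degrees/s): [136.94, 136.94, 172.46, 180, 180, 180].

## Interface

Orientations are given as [roll, pitch, yaw] about the fixed x, y, z axes, in that order (R = Rz(yaw) Ry(pitch) Rx(roll)).
In Python, from plant import r, vision gives the robot as it stands.
- The arm moves only by the shell command python3 -m pendant 'ROWS' [FORCE]. ROWS is JSON, a list that holds one entry, the list of rows, each a list of 7 numbers: the shift along the tool's x, y, z scaled (see below), then the turn, a rotation vector about the tool's x, y, z scaled (see below), then the opening, from -1 (shut) to 1 (fully open). In form: [[[x, y, z, wx, wy, wz, fingers], ...]]. A call has exactly 8 rows; each row shifts and turns the commanded pose from where the row before left it, along the tool's axes as they then stand; what a row does not reach is not made up. The controller multiplies each number of a shift by 20 mm and each number of a turn by 4 degrees. A row lasts 1/10 s, in which the tool goes at most 50 mm and 8.59 degrees, less where a joint would pass 70% of its speed; a pose out of reach is approached as far as the arm can. A call with a number of a shift or a turn outside -1 to 1 is refused whole. A call with a gripper value outside its range is refused whole. The fingers move at their own pace and stop on an object; FORCE is the grip in N (left out, the last holds). Time passes only in rows, so rows that do not move let the fingers close, or fill a call up. It gives the time, the measured TCP pose, the force, the opening and the grip force at its end, in the units of the state.
- r.get_state(): the state, without advancing time (a new reading comes with each control period).
- vision.capture(name): name is "scene" or "top"; returns a dict with "frame" (384x512x3 uint8, blue, green, red), "depth" (384x512 float32, m along the optical axis (not along the pixel's ray), 0 where there is no reading), "camera_matrix" (3x3 intrinsics, pixels), "extrinsics" (4x4, takes a point from world to camera coordinates). Camera axes: x right, y up, looking along -z (the intrinsics and any distortion apply to the point x, -y, -z); pixel columns grow to the right and rows downward; lengths in m; the calibration is good to about 2 mm. A picture is of the moment at which its call begins.
- r.close_job(): hands the job in; it is judged then, once.
The state is a dict: "time_s": time; "joints": joint angles; "qd": joint speeds; "joint_torque": joint torques, N m; "tcp_pos": TCP position; "eef_rot": TCP orientation; "contact_force": force on the tool from outside, world axes, zero at the start; "moment": the same for the moment, N m; "gripper_width": finger opening in m; "gripper_force": force on a finger pad.
Only numpy, scipy, OpenCV 4.12 (cv2) and the standard library are available. Lean on these libraries where they do the work, as an engineer would, in place of code of your own. Each camera call takes 0.05 s, during which the arm holds its last target. There are 200 camera calls.

## Task

Slide the red retaining bar on the open aluminium mould fully open, lift every green cast car body out of the mould and seat each one fully home, flat and square, in its own pocket of the black carry case, nose in the narrow end. Once all of them are seated, fold the case's four hinged walls fully upright so that it stands as an open box around them. Slide the bar on the emptied mould shut again, and leave the tools and bottles on the bench where they are.

Things in the scene. Friction and masses are not known exactly. Their poses are not given: they have to be found in the camera images.
- car0: green cast model-car body, 40-85 g; origin under its middle, x to the nose, z up. Lower body 14 mm high: 44 mm wide from x -52 to 26 mm, nose 28 mm wide from x 26 to 52. Cabin on top, the grip: x -27 to 19, 32 mm wide, z 14 to 32, dark windows, white roof stripe; centre of mass at x -4. Starts in a mould cavity, nose to mould +x. One of two or three alike, absent ones read None
- car1: green cast model-car body, 40-85 g; origin under its middle, x to the nose, z up. Lower body 14 mm high: 44 mm wide from x -52 to 26 mm, nose 28 mm wide from x 26 to 52. Cabin on top, the grip: x -27 to 19, 32 mm wide, z 14 to 32, dark windows, white roof stripe; centre of mass at x -4. Starts in a mould cavity, nose to mould +x. One of two or three alike, absent ones read None
- car2: green cast model-car body, 40-85 g; origin under its middle, x to the nose, z up. Lower body 14 mm high: 44 mm wide from x -52 to 26 mm, nose 28 mm wide from x 26 to 52. Cabin on top, the grip: x -27 to 19, 32 mm wide, z 14 to 32, dark windows, white roof stripe; centre of mass at x -4. Starts in a mould cavity, nose to mould +x. One of two or three alike, absent ones read None
- mould: open lower mould half, fixed, place and yaw vary: aluminium block 134 (x) by 236 (y) by 20 mm high, origin under its centre. Three T-shaped cavities 12 mm deep (floors at z 8 mm) side by side along y, pitch 74 mm, outline of a car body plus 2.5 mm play all round, narrow ends to +x
- bar (a joint): red retaining bar (30 mm along x, 214 along y, 5 thick, underside 24 mm above the bench) sliding along mould x over the car noses. 0 = shut, centre at mould x = 45 mm, 0.034 m = open, clear of the cars, moved to +x. Starts at 0-0.003, 1.5 N friction, stays put. Black knob on its centre: 16 mm across, 22 mm tall, top 51 mm above the bench
- case: carry-case base, fixed, place and yaw vary, left or right of the mould: dark block 136 (x) by 256 (y) by 30 mm high, origin under its centre. Three yellow-floored pockets like the mould's cavities (12 mm deep, pitch 74 mm along y, 2.5 mm play), narrow nose ends to +x. Wall hinge lines: middles at (+-68, 0, 30) and (0, +-128, 30) mm
- pocket0 (a point): centre of a pocket's floor, 18 mm above the bench: a seated car body's origin lies here; axes as the case's
- pocket1 (a point): centre of a pocket's floor, 18 mm above the bench: a seated car body's origin lies here; axes as the case's
- pocket2 (a point): centre of a pocket's floor, 18 mm above the bench: a seated car body's origin lies here; axes as the case's
- wall_far (a joint): hinge of the case's +x wall: black panel 50 mm high, 5 mm thick, 256 mm long, green stripe by its free edge. 0 = folded out level, 1.57 = upright at its stop, outer face then 5 mm outside the hinge line; starts at 0.4-0.75. Light friction hinge (1 N at the edge), stays where left; the closed fingers can push it up from outside, following the edge's arc
- wall_far_edge (a point): middle of that wall's free edge, on its outer face (the underside when folded out), 50 mm from the hinge line
- wall_near (a joint): hinge of the case's -x wall: black panel 50 mm high, 5 mm thick, 256 mm long, green stripe by its free edge. 0 = folded out level, 1.57 = upright at its stop, outer face then 5 mm outside the hinge line; starts at 0.4-0.75. Light friction hinge (1 N at the edge), stays where left; the closed fingers can push it up from outside, following the edge's arc
- wall_near_edge (a point): middle of that wall's free edge, on its outer face (the underside when folded out), 50 mm from the hinge line
- wall_left (a joint): hinge of the case's +y wall: black panel 50 mm high, 5 mm thick, 136 mm long, green stripe by its free edge. 0 = folded out level, 1.57 = upright at its stop, outer face then 5 mm outside the hinge line; starts at 0.4-0.75. Light friction hinge (1 N at the edge), stays where left; the closed fingers can push it up from outside, following the edge's arc
- wall_left_edge (a point): middle of that wall's free edge, on its outer face (the underside when folded out), 50 mm from the hinge line
- wall_right (a joint): hinge of the case's -y wall: black panel 50 mm high, 5 mm thick, 136 mm long, green stripe by its free edge. 0 = folded out level, 1.57 = upright at its stop, outer face then 5 mm outside the hinge line; starts at 0.4-0.75. Light friction hinge (1 N at the edge), stays where left; the closed fingers can push it up from outside, following the edge's arc
- wall_right_edge (a point): middle of that wall's free edge, on its outer face (the underside when folded out), 50 mm from the hinge line
- glue: bystander: glue bottle, 34 mm across, 100 mm tall, red cap; origin under its centre
- paint_jar: bystander: small paint jar, 42 mm across, 45 mm tall, green cap; origin under its centre
- tape: bystander: roll of paper tape lying flat, 100 mm across, 19 mm tall
- screwdriver: bystander: screwdriver lying flat, 150 mm long
- tweezers: bystander: steel tweezers lying flat, 115 mm long, 6 mm high
- magnifier: bystander: white hand magnifier lying flat, about 155 mm long, 18 mm high; origin under the lens
- chassis: bystander: bare steel car chassis with black wheels, 85 mm long, 26 mm high
Not all that is in view belongs to the job. What is shaped like the car0 but orange or pink is not meant.

How it is judged:
By the outcome, as a careful person would: the job done as asked, in the order asked, and still so for the second after the job is handed in, with the robot touching nothing.
Of car0, car1, car2 only 2 to 3 are there at a start; the rules pass over those that are not, and their reading is None.
At some moment in a run one of car0, car1, car2 may be knocked a few centimetres aside while the robot is not near it.
Once in a run the grip may slacken for a moment while it holds something.
It also fails if it takes over 192 s, if anything falls off the work surface, if the arm or the gripper's body presses on something with over 40 N, if the wrist force passes 120 N, or if a joint passes its speed limit or range.

## Working session

There is one attempt and no reset: what is moved stays moved. The work goes in short steps, Python scripts to look and compute and a shell command to move; the robot and the scene stay as the last step left them, time stands still between calls to the robot, and variables do not carry over. Pictures are saved under pics/ and viewed, at most 14 in all, crops included, and the job is handed in when it is done.

```bash
ls; mkdir -p pics
cat > h.py <<'E'
import numpy as np, cv2
from plant import r, vision
def snap(n,name):
    c=vision.capture(n); cv2.imwrite(f'pics/{name}.png',c['frame']); np.savez(f'pics/{name}.npz',**c); return c
def world(c,u,v,z=None):
    """pixel -> world; with plane z, or depth"""
    K=c['camera_matrix'];E=c['extrinsics'];R=E[:3,:3];t=E[:3,3]
    d=np.array([(u-K[0,2])/K[0,0],-(v-K[1,2])/K[1,1],-1.0])
    o=-R.T@t; w=R.T@d
    s=c['depth'][int(round(v)),int(round(u))] if z is None else (z-o[2])/w[2]
    return o+s*w
def proj(c,p):
    K=c['camera_matrix'];E=c['extrinsics'];q=E[:3,:3]@np.asarray(p)+E[:3,3]
    return K[0,0]*q[0]/-q[2]+K[0,2], K[1,1]*-q[1]/-q[2]+K[1,2]
E
python3 - <<'E'
from h import *
print(r.get_state())
for n in ('top','scene'):
    c=snap(n,n+'0'); print(n,c['camera_matrix'].round(1).tolist(),c['extrinsics'].round(3).tolist())
    cv2.imwrite(f'pics/{n}0b.png',cv2.resize(c['frame'],(800,600),interpolation=cv2.INTER_CUBIC))
E
```

```text
pics
{'time_s': 0.0, 'joints': array([-6.05549061e+01,  2.05906855e+01,  6.32564254e-01, -2.07348347e-02,
       -7.01346818e+01, -1.65066594e+01]), 'qd': array([-0.04514032,  0.10329336, -0.09652682, -0.0688384 , -0.03485291,
        0.04805602]), 'joint_torque': array([ 8.24567924e-04, -5.82715130e+01,  2.93059623e+01,  6.99720874e+00,
        6.83120350e-03, -2.33952396e-04]), 'tcp_pos': array([ 0.15099624, -0.65738294,  0.22402002]), 'eef_rot': array([ 1.79905483e+02, -7.68185076e-03, -1.67068621e+02]), 'contact_force': array([ 0.80626247, -1.34679845, -0.02055945]), 'moment': array([-0.03889816, -0.06197801,  0.00089524]), 'gripper_force': 0.0, 'gripper_width': 0.08746956367358473}
top [[394.0, 0.0, 250.6], [0.0, 394.0, 192.8], [0.0, 0.0, 1.0]] [[0.016, -1.0, -0.007, 0.01], [0.98, 0.015, 0.196, -0.576], [-0.196, -0.01, 0.981, -1.324], [0.0, 0.0, 0.0, 1.0]]
scene [[353.9, 0.0, 260.5], [0.0, 353.9, 192.4], [0.0, 0.0, 1.0]] [[-0.314, 0.949, 0.013, 0.163], [-0.686, -0.236, 0.689, 0.341], [0.657, 0.207, 0.725, -1.504], [0.0, 0.0, 0.0, 1.0]]
```

View pics/top0b.png

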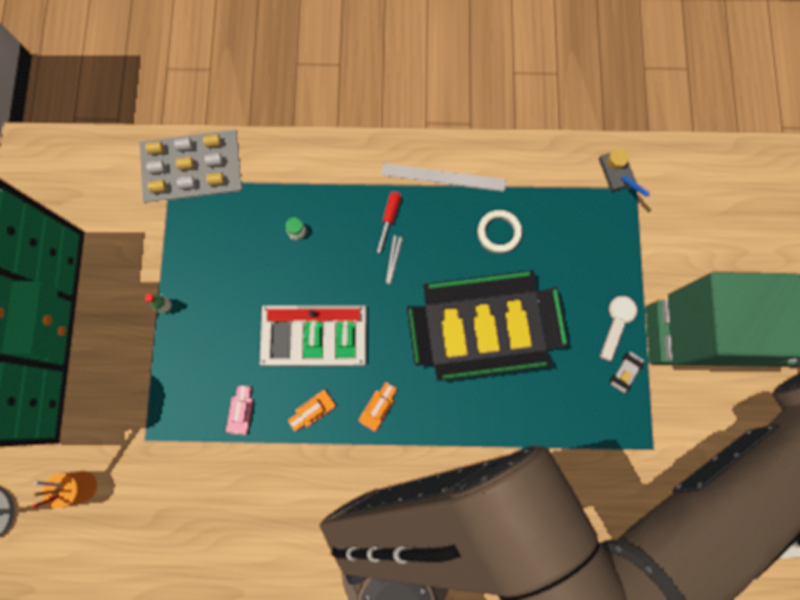

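View pics/scene0b.png

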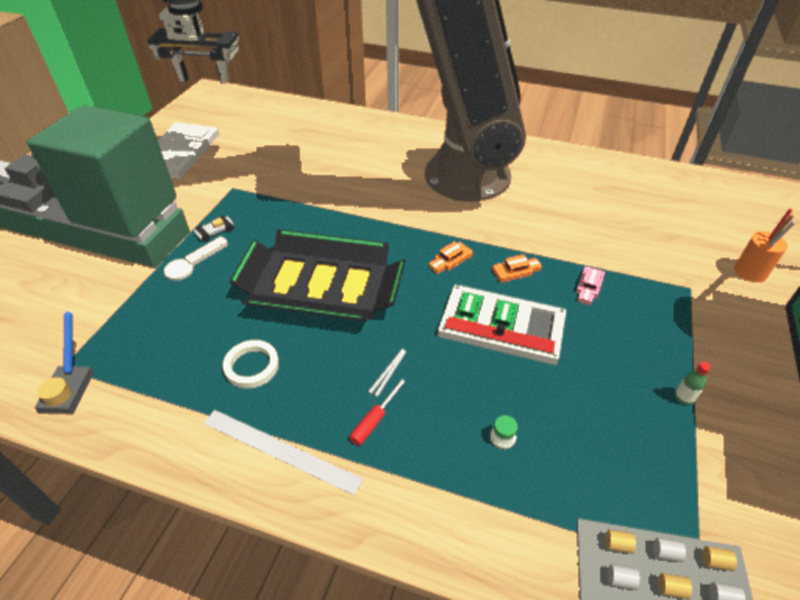

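Top view: the mould is at about (313,336) with two green cars at (313,338) and (345,338); its left cavity is empty. The case is at (490,325). The orange and pink cars at the bottom are decoys. I'll check this in an enlarged crop.

Run:
```python
from h import *
c=np.load('pics/top0.npz')
f=c['frame'][168:248,158:368]
# two rows: mould (158..243) and case(255..370)
a=cv2.resize(c['frame'][188:240,160:242],None,fx=7,fy=7,interpolation=cv2.INTER_CUBIC)[:, :]
b=cv2.resize(c['frame'][170:246,256:368],None,fx=7,fy=7,interpolation=cv2.INTER_CUBIC)
cv2.imwrite('pics/mould.png',a);cv2.imwrite('pics/case.png',b)
```

```text
(no output)
```

View pics/mould.png

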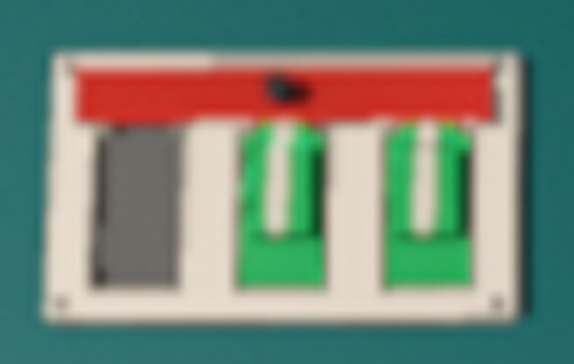

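View pics/case.png

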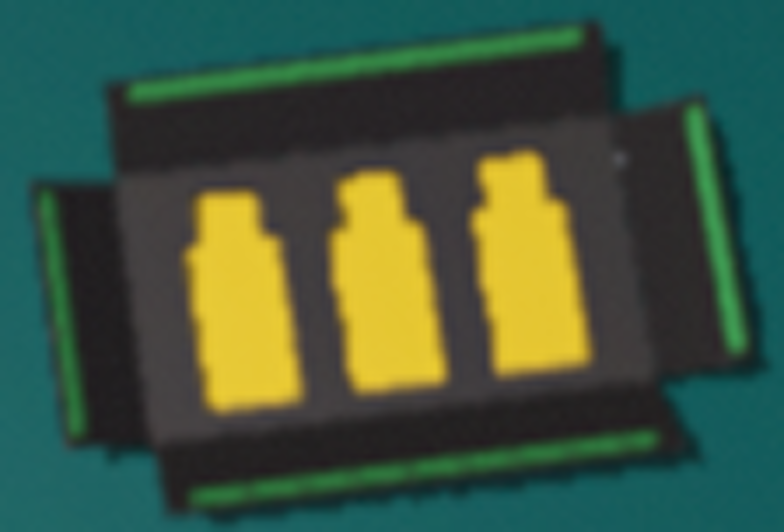

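The crops confirm that the empty cavity is leftmost (+y), two green cars (cabin with white stripe) sit in the middle and right cavities, and the case's narrow ends point up (+x). Next I fit the poses by matching rendered outlines.

```bash
cat > fit.py <<'E'
from h import *
from scipy.optimize import minimize
S=8
T=np.array([[-52,-22],[26,-22],[26,-14],[52,-14],[52,14],[26,14],[26,22],[-52,22]])/1000.
P=np.array([[-54.5,-24.5],[28.5,-24.5],[28.5,-16.5],[54.5,-16.5],[54.5,16.5],[28.5,16.5],[28.5,24.5],[-54.5,24.5]])/1000.
def tf(p,xy,z):
    x,y,a=p; c,s=np.cos(a),np.sin(a); xy=np.asarray(xy)
    return np.c_[x+c*xy[:,0]-s*xy[:,1], y+s*xy[:,0]+c*xy[:,1], np.full(len(xy),z)]
def poly(c,pts,box):
    u0,v0,u1,v1=box; m=np.zeros(((v1-v0)*S,(u1-u0)*S),np.uint8)
    q=np.array([proj(c,x) for x in pts]); return m,((q-[u0,v0]+.5)*S*16).round().astype(np.int32)
def fill(c,pts,box,hull=False):
    m,q=poly(c,pts,box)
    if hull: q=cv2.convexHull(q)
    cv2.fillPoly(m,[q],1,shift=4); return m
def down(m): return cv2.resize(m.astype(np.float32),None,fx=1/S,fy=1/S,interpolation=cv2.INTER_AREA)
def fit(pred,meas,p0,step=(.004,.004,.03)):
    f=lambda q:((down(pred(q))-meas)**2).sum()
    p0=np.array(p0);sx=np.array([p0]+[p0+np.eye(3)[i]*step[i] for i in range(3)])
    o=minimize(f,p0,method='Nelder-Mead',options=dict(initial_simplex=sx,xatol=1e-4,fatol=1e-3)); return o.x,o.fun
def casepred(c,box):
    def g(p):
        M=0
        for k in(-1,0,1):
            o=P+[0,.074*k]; M=M|(fill(c,tf(p,o,.018),box)&fill(c,tf(p,o,.030),box))
        return M
    return g
def boxpred(c,box,X,Y,z0,z1):
    R=np.array([[-X,-Y],[X,-Y],[X,Y],[-X,Y]])
    return lambda p: fill(c,np.r_[tf(p,R,z0),tf(p,R,z1)],box,True)
E
python3 - <<'E'
from fit import *
for n in('top','scene'):
    c=np.load(f'pics/{n}0.npz'); c={k:c[k] for k in c.files}
    f=c['frame'].astype(np.float32); b,g,rr=f[...,0],f[...,1],f[...,2]
    print(n,'cam',(-c['extrinsics'][:3,:3].T@c['extrinsics'][:3,3]).round(3))
    if n=='top':
        u=[(490,325),(313,336)];
    else: u=[(322,280),(502,323)]
    pc=world(c,u[0][0]*.64,u[0][1]*.64,.02);pm=world(c,u[1][0]*.64,u[1][1]*.64,.02)
    def bx(p,h):
        q=proj(c,p);return int(q[0]-h),int(q[1]-h),int(q[0]+h),int(q[1]+h)
    B=bx(pc,50);u0,v0,u1,v1=B
    sub=f[v0:v1,u0:u1]; y=np.clip((sub[...,2]-sub[...,0]-10)/(150),0,1)
    print('case',*[q.round(4) if hasattr(q,'round') else q for q in fit(casepred(c,B),y,[pc[0],pc[1],.12])], y.sum())
    B=bx(pm,55);u0,v0,u1,v1=B
    sub=f[v0:v1,u0:u1].astype(int); bg=np.median(f[v0:v0+8,u0:u1],(0,1))
    hsv=cv2.cvtColor(sub.astype(np.uint8),cv2.COLOR_BGR2HSV)
    teal=(hsv[...,0]>80)&(hsv[...,0]<105)&(hsv[...,1]>110)
    m=(~teal).astype(np.float32); m[:, :]=cv2.morphologyEx(m,cv2.MORPH_OPEN,np.ones((5,5)));
    nl,lab,st,_=cv2.connectedComponentsWithStats(m.astype(np.uint8)); m=(lab==lab[55,55]).astype(np.float32) if lab[55,55] else m
    m=cv2.morphologyEx(m,cv2.MORPH_CLOSE,np.ones((5,5)))
    cv2.imwrite(f'pics/mm_{n}.png',m*255)
    print('mould',*fit(boxpred(c,B,.067,.118,0,.02),m,[pm[0],pm[1],0.]),m.sum())
E
```

```text
top cam [0.305 0.006 1.412]
case [ 0.5251 -0.1934  0.1471] 24.809 1186.2867
mould [0.50115109 0.20025246 0.0226869 ] 174.38623046875 2747.0
scene cam [1.273 0.237 0.853]
case [ 0.5252 -0.1951  0.1472] 139.0059 1009.66
mould [0.50310109 0.19896831 0.02888263] 140.792724609375 2894.0[ WARN:0@1.098] global loadsave.cpp:1063 imwrite_ Unsupported depth image for selected encoder is fallbacked to CV_8U.
```

Run:
```python
from fit import *
c=np.load('pics/top0.npz'); c={k:c[k] for k in c.files}
C=[world(c,160+u/7-.43,188+v/7-.43,.02)[:2] for u,v in((50,52),(520,52),(517,318),(42,320))]
C=np.array(C);print(C.round(4).tolist(),'centre',C.mean(0).round(4)); 
d=lambda i,j:C[j]-C[i]
for i,j in((0,1),(3,2),(3,0),(2,1)): print(np.linalg.norm(d(i,j)).round(4),np.degrees(np.arctan2(*d(i,j)[::-1])).round(2))
# height map over the mould
H={}
for n in('top','scene'):
    c=np.load(f'pics/{n}0.npz'); c={k:c[k] for k in c.files}
    v,u=np.mgrid[0:384,0:512];K=c['camera_matrix'];E=c['extrinsics']
    D=c['depth'];pc=np.stack([(u-K[0,2])/K[0,0]*D,-(v-K[1,2])/K[1,1]*D,-D],-1)
    W=(pc-E[:3,3])@E[:3,:3]; H[n]=W
    f=c['frame'].astype(int)
    def st(name,s): 
        q=W[s]; print(n,name,len(q),q.mean(0).round(4),np.median(q[:,2]).round(4),q.min(0).round(3),q.max(0).round(3))
    R=(abs(W[...,0]-.5)<.09)&(abs(W[...,1]-.2)<.14)&(D>0)
    st('mouldall',R&(W[...,2]>.012))
    cab=R&(W[...,2]>.034)&(W[...,0]<.54)
    for a,b in((.05,.16),(.16,.23),(.23,.35)): 
        s=cab&(W[...,1]>a)&(W[...,1]<b)
        if s.sum(): st('cab',s)
    red=R&(f[...,2]>120)&(f[...,1]<90)
    st('bar',red); st('knob',R&(W[...,2]>.038)&(W[...,0]>.525))
    top=R&(abs(W[...,2]-.02)<.004)&(f.min(-1)>130); st('face',top)
    r=cv2.minAreaRect((W[R&(W[...,2]>.012)][:,:2]*1000).astype(np.float32)); print(r)
```

```text
[[0.5702, 0.3218], [0.5738, 0.0798], [0.4371, 0.078], [0.4324, 0.3178]] centre [0.5034 0.1994]
0.242 -89.14
0.2399 -88.86
0.1379 1.65
0.1367 0.78
top mouldall 2065 [0.5045 0.1903 0.0244] 0.0222 [0.437 0.081 0.012] [0.571 0.318 0.056]
top cab 115 [0.5007 0.1258 0.0397] 0.0399 [0.477 0.111 0.034] [0.523 0.14  0.045]
top cab 116 [0.5    0.1991 0.0395] 0.0393 [0.476 0.17  0.034] [0.537 0.215 0.048]
top cab 1 [0.5357 0.2551 0.035 ] 0.035 [0.536 0.255 0.035] [0.536 0.255 0.035]
top bar 391 [0.5481 0.1989 0.0282] 0.0285 [0.534 0.093 0.004] [0.561 0.304 0.056]
top knob 18 [0.55   0.1989 0.0494] 0.0495 [0.544 0.181 0.039] [0.556 0.207 0.056]
top face 780 [0.4873 0.1999 0.0198] 0.0197 [0.437 0.083 0.016] [0.57  0.318 0.024]
((504.01409912109375, 199.7872314453125), (131.47312927246094, 236.62245178222656), 0.8508979678153992)
scene mouldall 2198 [0.5172 0.1927 0.0246] 0.0216 [0.434 0.079 0.012] [0.575 0.317 0.054]
scene cab 121 [0.5048 0.1241 0.0394] 0.0397 [0.478 0.107 0.034] [0.527 0.141 0.043]
scene cab 123 [0.5031 0.1975 0.0396] 0.0397 [0.478 0.181 0.034] [0.525 0.214 0.044]
scene bar 485 [0.5535 0.2019 0.0287] 0.0286 [0.532 0.094 0.023] [0.57  0.302 0.033]
scene knob 31 [0.5517 0.1941 0.0467] 0.0489 [0.525 0.121 0.038] [0.56  0.206 0.054]
scene face 1023 [0.5007 0.2007 0.0198] 0.0198 [0.434 0.079 0.016] [0.575 0.317 0.024]
((505.16937255859375, 197.5637969970703), (139.0545196533203, 236.05581665039062), 1.4488694667816162)
```

```bash
cat > go.py <<'E'
# usage: python3 go.py x y z yaw_deg : remaining shift in tool units (20 mm) and turn (4 deg)
import sys; from h import *
from scipy.spatial.transform import Rotation as Ro
s=r.get_state(); R=Ro.from_euler('xyz',s['eef_rot'],degrees=True)
x,y,z,yaw=map(float,sys.argv[1:5])
d=R.inv().apply(np.array([x,y,z])-s['tcp_pos'])/.02
w=np.degrees((R.inv()*Ro.from_euler('xyz',[180,0,yaw],degrees=True)).as_rotvec())/4
print('t',round(s['time_s'],2),'tcp',s['tcp_pos'].round(4),'rot',s['eef_rot'].round(2),'w',round(s['gripper_width'],4),'gf',round(s['gripper_force'],1),'F',s['contact_force'].round(1),'| shift',d.round(2),'turn',w.round(2))
E
python3 -m pendant '[[[-1,1,0,0,0,1,0],[-1,1,0,0,0,1,0],[-1,1,0,0,0,1,0],[-1,1,0,0,0,0,0],[-1,1,0,0,0,0,0],[-1,1,0,0,0,0,0],[-1,1,0,0,0,0,0],[-1,1,0,0,0,0,0]]]' 20
python3 -m pendant '[[[-1,1,0,0,0,0,0],[-1,1,0,0,0,0,0],[-1,1,0,0,0,0,0],[-1,1,0,0,0,0,0],[-1,1,0,0,0,0,0],[-1,1,0,0,0,0,0],[-1,1,0,0,0,0,0],[-1,1,0,0,0,0,0]]]'
python3 -m pendant '[[[-1,1,0,0,0,0,0],[-1,1,0,0,0,0,0],[-1,1,0,0,0,0,0],[-1,1,0,0,0,0,0],[0,1,0,0,0,0,0],[0,1,0,0,0,0,0],[0,1,0,0,0,0,0],[0,1,0,0,0,0,0]]]'
python3 go.py .549 .198 .12 -179
```

```text
time_s: 0.9
tcp_pos: [0.2999, -0.4866, 0.2246]
eef_rot: [180.0, -0.0, -179.1]
contact_force: [0.9, 0.1, 0.2]
gripper_width: 0.044
gripper_force: 0.0
time_s: 1.7
tcp_pos: [0.4572, -0.3241, 0.2247]
eef_rot: [180.0, -0.0, -179.1]
contact_force: [0.0, -0.9, -0.4]
gripper_width: 0.0437
gripper_force: 0.0
time_s: 2.5
tcp_pos: [0.5337, -0.163, 0.2245]
eef_rot: [180.0, -0.1, -179.1]
contact_force: [-0.3, -0.3, 0.8]
gripper_width: 0.0434
gripper_force: 0.0
t 2.5 tcp [ 0.5337 -0.163   0.2245] rot [ 1.7999e+02 -5.0000e-02 -1.7907e+02] w 0.0434 gf 0.0 F [-0.3 -0.3  0.8] | shift [-1.06 18.03  5.23] turn [ 0.   -0.01 -0.02]
```

```bash
python3 -m pendant '[[[-0.1,1,0,0,0,0,0],[-0.1,1,0,0,0,0,0],[-0.1,1,0,0,0,0,0],[-0.1,1,0,0,0,0,0],[-0.1,1,0,0,0,0,0],[-0.1,1,0,0,0,0,0],[-0.1,1,0,0,0,0,0],[-0.1,1,0,0,0,0,0]]]'
python3 -m pendant '[[[-0.1,1,0.5,0,0,0,0],[-0.1,1,0.5,0,0,0,0],[-0.06,1,0.5,0,0,0,0],[0,1,0.5,0,0,0,0],[0,1,0.5,0,0,0,0],[0,1,0.5,0,0,0,0],[0,1,0.5,0,0,0,0],[0,1,0.5,0,0,0,0]]]'
python3 -m pendant '[[[0,1,0.5,0,0,0,0],[0,1,0.5,0,0,0,0],[0,0,0.2,0,0,0,0],[0,0,0,0,0,0,0],[0,0,0,0,0,0,0],[0,0,0,0,0,0,0],[0,0,0,0,0,0,0],[0,0,0,0,0,0,0]]]' >/dev/null
python3 go.py .549 .198 .054 -179; python3 -c "
from h import *
c=snap('scene','s1'); cv2.imwrite('pics/s1c.png',cv2.resize(c['frame'][120:250,240:400],None,fx=4.5,fy=4.5,interpolation=cv2.INTER_CUBIC))"
```

```text
time_s: 3.3
tcp_pos: [0.5472, -0.0028, 0.2247]
eef_rot: [-180.0, -0.0, -179.1]
contact_force: [1.0, -0.4, 0.1]
gripper_width: 0.0439
gripper_force: 0.0
time_s: 4.1
tcp_pos: [0.5497, 0.1571, 0.1442]
eef_rot: [-180.0, -0.0, -179.1]
contact_force: [0.4, -0.2, -0.3]
gripper_width: 0.0437
gripper_force: 0.0
t 4.9 tcp [0.5495 0.1962 0.1214] rot [ 1.7998e+02  3.0000e-02 -1.7909e+02] w 0.0435 gf 0.0 F [ 0.4  0.4 -0.1] | shift [0.03 0.09 3.37] turn [ 0.01  0.01 -0.02]
```

View pics/s1c.png

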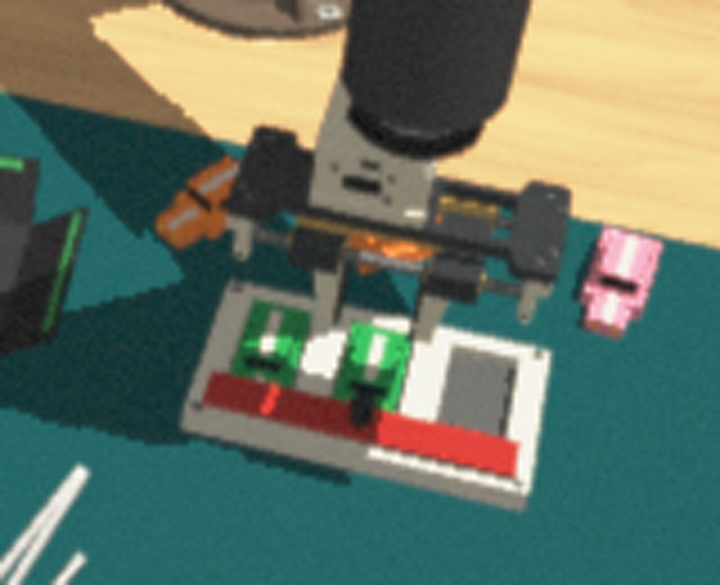

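The fingers at crop (327,310) and (428,320) straddle the knob at (362,405) with the tool above it. I'll go down and grip the knob.

```bash
python3 -m pendant '[[[0,0.05,1,0,0,0,0],[0,0,1,0,0,0,0],[0,0,0.7,0,0,0,0],[0,0,0.4,0,0,0,0],[0,0,0.3,0,0,0,0],[0,0,0,0,0,0,0],[0,0,0,0,0,0,-1],[0,0,0,0,0,0,-1]]]' 25
python3 -m pendant '[[[0,0,0,0,0,0,-1],[0,0,0,0,0,0,-1],[0,0,0,0,0,0,-1],[0,0,0,0,0,0,-1],[0,0,0,0,0,0,-1],[0,0,0,0,0,0,-1],[-0.2,0,0,0,0,0,-1],[-0.3,0,0,0,0,0,-1]]]' 
python3 -m pendant '[[[-0.3,0,0,0,0,0,-1],[-0.3,0,0,0,0,0,-1],[-0.3,0,0,0,0,0,-1],[-0.3,0,0,0,0,0,-1],[-0.1,0,0,0,0,0,-1],[0,0,0,0,0,0,-1],[0,0,0,0,0,0,-1],[0,0,0,0,0,0,-1]]]'
```

```text
time_s: 5.75
tcp_pos: [0.5498, 0.1977, 0.0537]
eef_rot: [180.0, 0.1, -179.1]
contact_force: [-0.8, -0.6, 0.2]
gripper_width: 0.0328
gripper_force: 0.0
time_s: 6.55
tcp_pos: [0.5596, 0.1976, 0.053]
eef_rot: [-180.0, 0.0, -179.0]
contact_force: [-0.0, -0.7, 0.4]
gripper_width: 0.0004
gripper_force: 0.0
time_s: 7.35
tcp_pos: [0.5851, 0.198, 0.053]
eef_rot: [180.0, -0.0, -179.1]
contact_force: [-0.7, 0.1, 0.1]
gripper_width: 0.0004
gripper_force: 0.0
```

```bash
python3 -c "
from h import *
for n in ('top','scene'):
    c=snap(n,n+'2')
    v,u=np.mgrid[0:384,0:512];K=c['camera_matrix'];E=c['extrinsics'];D=c['depth']
    W=(np.stack([(u-K[0,2])/K[0,0]*D,-(v-K[1,2])/K[1,1]*D,-D],-1)-E[:3,3])@E[:3,:3]; f=c['frame'].astype(int)
    s=(abs(W[...,1]-.2)<.13)&(abs(W[...,0]-.55)<.09)&(f[...,2]>90)&(f[...,1]<.45*f[...,2])&(abs(W[...,2]-.028)<.005); print(n,W[s].mean(0).round(4),W[s].min(0).round(3),W[s].max(0).round(3))
a=cv2.resize(c['frame'][150:250,270:390],(720,600),interpolation=cv2.INTER_CUBIC);cv2.imwrite('pics/s2c.png',a)"
```

```text
top [0.549  0.197  0.0284] [0.536 0.096 0.023] [0.564 0.304 0.033]
scene [0.5519 0.2039 0.0288] [0.535 0.095 0.025] [0.567 0.303 0.033]
```

View pics/s2c.png

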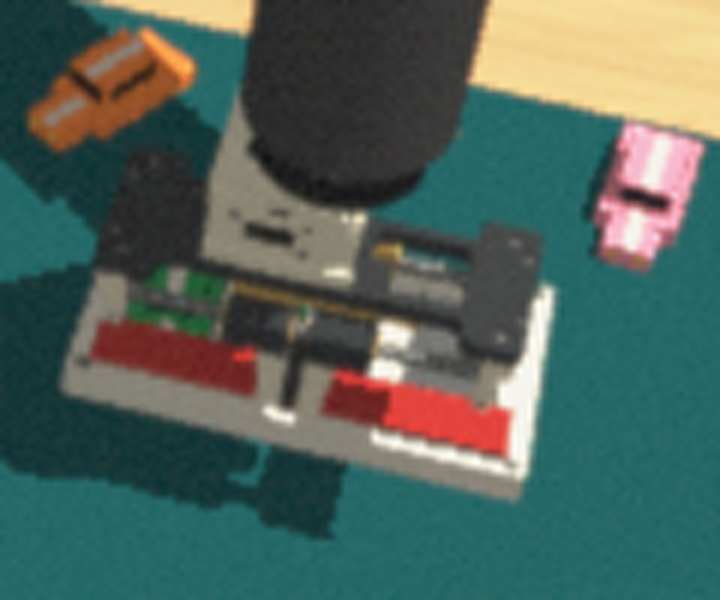

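```bash
python3 -c "
from h import *
t=np.load('pics/top0.npz');s=np.load('pics/s1.npz')
print(world(t,160+287/7-.4,188+88/7-.4,.049).round(4), world(s,240+362/4.5-.4,120+400/4.5-.4,.045).round(4))
for n in ('top2','scene2'):
  c=np.load(f'pics/{n}.npz'); print(n,[tuple(np.round(proj(c,p),1)) for p in ((.549,.198,.05),(.585,.198,.031))])
c=np.load('pics/top2.npz');cv2.imwrite('pics/t2c.png',cv2.resize(c['frame'][170:245,155:255],(800,600),interpolation=cv2.INTER_CUBIC))"
```

```text
[0.5479 0.1948 0.049 ] [0.5461 0.1974 0.045 ]
top2 [(np.float64(199.7), np.float64(199.8)), (np.float64(200.8), np.float64(190.9))]
scene2 [(np.float64(320.3), np.float64(208.1)), (np.float64(317.0), np.float64(220.9))]
```

View pics/t2c.png

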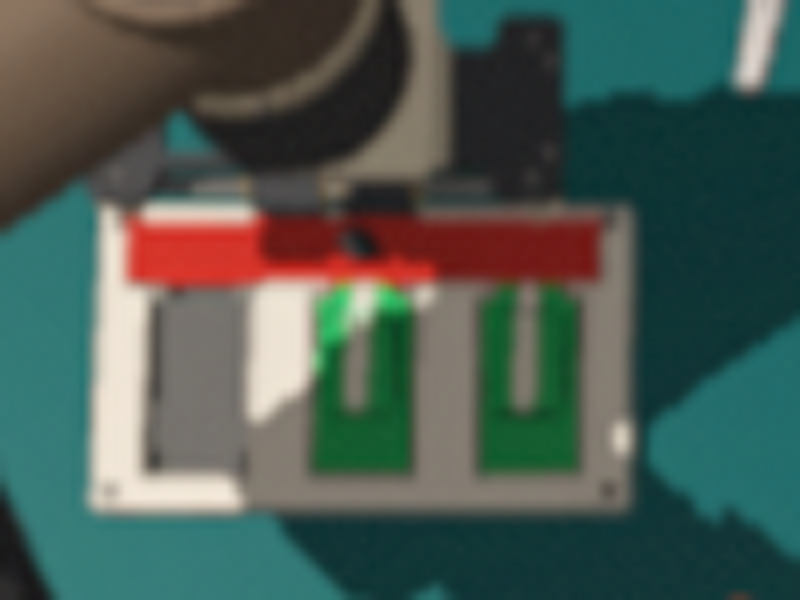

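The bar and knob haven't moved (knob at crop (357,240), about (0.547, 0.197)), so the grip missed or slackened. I'll retry 3 mm further back and check the width before pulling.

```bash
python3 -m pendant '[[[0,0,-1,0,0,0,0],[0,0,-1,0,0,0,0],[0,0,-0.4,0,0,0,0],[0.9,0,0,0,0,0,0],[1,0,0,0,0,0,0],[0.05,0,0,0,0,0,0],[0,0,1,0,0,0,0],[0,0,0.9,0,0,0,0]]]' 25
python3 go.py .5460 .1975 .053 -179
python3 -m pendant '[[[0,0,0.5,0,0,0,0],[0,0,0,0,0,0,0],[0,0,0,0,0,0,-1],[0,0,0,0,0,0,-1],[0,0,0,0,0,0,-1],[0,0,0,0,0,0,-1],[0,0,0,0,0,0,-1],[0,0,0,0,0,0,-1]]]' 
python3 go.py .546 .1975 .053 -179
```

```text
time_s: 8.25
tcp_pos: [0.5467, 0.1978, 0.0629]
eef_rot: [179.9, 0.1, -179.0]
contact_force: [-1.1, -0.1, -0.2]
gripper_width: 0.044
gripper_force: 0.0
t 8.25 tcp [0.5467 0.1978 0.0629] rot [ 1.7994e+02  8.0000e-02 -1.7904e+02] w 0.044 gf 0.0 F [-1.1 -0.1 -0.2] | shift [ 0.04 -0.02  0.49] turn [ 0.02  0.02 -0.01]
time_s: 9.05
tcp_pos: [0.5464, 0.1974, 0.0532]
eef_rot: [180.0, 0.0, -179.1]
contact_force: [0.6, -0.1, -0.5]
gripper_width: 0.0027
gripper_force: 0.0
t 9.05 tcp [0.5464 0.1974 0.0532] rot [ 1.7999e+02  1.0000e-02 -1.7906e+02] w 0.0027 gf 0.0 F [ 0.6 -0.1 -0.5] | shift [0.02 0.   0.01] turn [ 0.    0.   -0.02]
```

```bash
python3 -c "
from h import *
c=snap('scene','s3');
for p in ((.547,.197,.051),(.547,.197,.029),(.5464,.1974,.031)): print(np.round((np.array(proj(c,p))-[295,180])*12))
cv2.imwrite('pics/s3c.png',cv2.resize(c['frame'][180:230,295:355],(720,600),interpolation=cv2.INTER_CUBIC))
print(r.get_state()['gripper_width'])
v,u=np.mgrid[0:384,0:512];K=c['camera_matrix'];E=c['extrinsics'];D=c['depth']
W=(np.stack([(u-K[0,2])/K[0,0]*D,-(v-K[1,2])/K[1,1]*D,-D],-1)-E[:3,3])@E[:3,:3]
for v in range(202,220,2): print(v,[tuple((W[v,u]*1000).round().astype(int)) for u in range(312,332,4)])
"
```

```text
[301. 328.]
[290. 385.]
[293. 379.]
0.0013569890629994445
202 [(np.int64(505), np.int64(166), np.int64(21)), (np.int64(558), np.int64(183), np.int64(81)), (np.int64(558), np.int64(194), np.int64(85)), (np.int64(559), np.int64(205), np.int64(90)), (np.int64(555), np.int64(216), np.int64(90))]
204 [(np.int64(514), np.int64(168), np.int64(20)), (np.int64(558), np.int64(184), np.int64(73)), (np.int64(556), np.int64(195), np.int64(75)), (np.int64(558), np.int64(207), np.int64(81)), (np.int64(497), np.int64(216), np.int64(21))]
206 [(np.int64(522), np.int64(170), np.int64(20)), (np.int64(558), np.int64(185), np.int64(64)), (np.int64(523), np.int64(195), np.int64(31)), (np.int64(558), np.int64(208), np.int64(73)), (np.int64(509), np.int64(218), np.int64(24))]
208 [(np.int64(539), np.int64(173), np.int64(31)), (np.int64(529), np.int64(184), np.int64(24)), (np.int64(551), np.int64(197), np.int64(53)), (np.int64(559), np.int64(209), np.int64(65)), (np.int64(512), np.int64(219), np.int64(19))]
210 [(np.int64(546), np.int64(174), np.int64(30)), (np.int64(542), np.int64(186), np.int64(29)), (np.i
[... 371 characters left out ...]
[(np.int64(563), np.int64(178), np.int64(31)), (np.int64(559), np.int64(190), np.int64(30)), (np.int64(560), np.int64(201), np.int64(36)), (np.int64(550), np.int64(213), np.int64(30)), (np.int64(544), np.int64(224), np.int64(28))]
216 [(np.int64(564), np.int64(179), np.int64(23)), (np.int64(564), np.int64(191), np.int64(27)), (np.int64(561), np.int64(203), np.int64(28)), (np.int64(556), np.int64(214), np.int64(27)), (np.int64(553), np.int64(226), np.int64(29))]
218 [(np.int64(571), np.int64(181), np.int64(21)), (np.int64(567), np.int64(192), np.int64(22)), (np.int64(566), np.int64(204), np.int64(25)), (np.int64(564), np.int64(216), np.int64(28)), (np.int64(559), np.int64(227), np.int64(26))]
```

View pics/s3c.png

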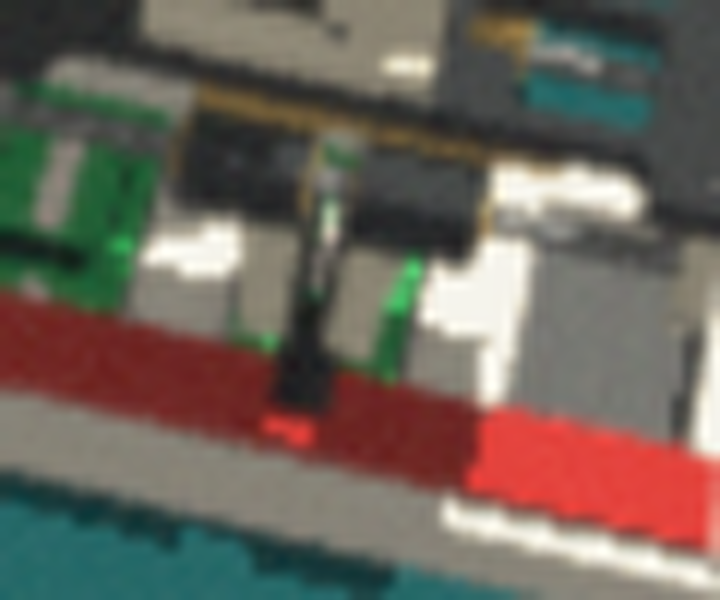

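```bash
python3 -c "
from h import *
for n,tc in (('s1',(.5495,.1962,.1214)),('scene2',(.585,.198,.053)),('s3',(.5464,.1974,.0532))):
    c=np.load(f'pics/{n}.npz')
    v,u=np.mgrid[0:384,0:512];K=c['camera_matrix'];E=c['extrinsics'];D=c['depth']
    W=(np.stack([(u-K[0,2])/K[0,0]*D,-(v-K[1,2])/K[1,1]*D,-D],-1)-E[:3,3])@E[:3,:3]
    L=W-np.array(tc)
    s=(abs(L[...,0]-.011)<.006)&(abs(L[...,1])<.07)&(L[...,2]>-.03)&(L[...,2]<.06)
    print(n)
    for a in np.arange(-.03,.06,.006):
        q=L[s&(L[...,2]>=a)&(L[...,2]<a+.006)]
        if len(q): print(round(a,3),len(q),np.sort((q[:,1]*1000).round().astype(int)).tolist())
"
```

```text
s1
-0.0 7 [-30, -27, -25, 22, 24, 33, 36]
0.006 15 [-37, -36, -34, -33, -30, -28, -28, -25, 24, 26, 27, 30, 32, 32, 35]
0.012 19 [-37, -34, -31, -29, -26, -25, -23, -23, 22, 23, 25, 26, 28, 29, 31, 34, 34, 36, 37]
0.018 18 [-38, -37, -35, -35, -32, -31, -29, -27, -27, -24, 22, 24, 27, 28, 30, 32, 33, 36]
0.024 15 [-38, -36, -33, -32, -30, -30, -24, 23, 24, 29, 30, 32, 34, 35, 38]
0.03 21 [-39, -39, -37, -36, -34, -34, -30, -25, -25, -23, 22, 23, 25, 28, 29, 31, 31, 34, 36, 37, 39]
0.036 25 [-40, -40, -38, -37, -34, -31, -31, -28, -28, -26, -26, -24, -23, 21, 24, 25, 27, 27, 30, 32, 33, 33, 35, 36, 38]
0.042 15 [-41, -35, -32, -29, -29, -27, -27, -25, -24, 23, 23, 29, 35, 38, 40]
0.048 1 [22]
0.054 1 [-27]
scene2
-0.006 1 [-1]
-0.0 5 [-14, -7, -4, 2, 14]
0.006 15 [-16, -10, -10, -8, -4, -2, -2, 1, 1, 4, 5, 7, 7, 10, 13]
0.012 12 [-14, -11, -8, -5, -5, -3, 3, 6, 10, 12, 12, 15]
0.018 18 [-15, -14, -12, -12, -9, -7, -6, -3, 0, 2, 3, 5, 6, 8, 9, 11, 14, 15]
0.024 15 [-16, -15, -13, -10, -9, -4, -4, -1, 1, 2, 7, 8, 11, 13, 16]
0.03 16 [-16, -13, -10, -8, -7, -5, -3, -2, -2, 0, 4, 7, 9, 10
[... 715 characters left out ...]
 33, 36, 41, 42, 43, 44, 45, 49, 50, 50, 53, 56, 57, 60, 62, 65, 68, 68]
-0.018 5 [-3, 0, 3, 4, 6]
-0.012 9 [-4, -1, 0, 2, 3, 5, 6, 8, 8]
-0.006 9 [-5, -4, -2, -1, 1, 1, 4, 6, 7]
-0.0 3 [-3, 4, 9]
0.006 13 [-15, -12, -12, -9, -6, -3, 2, 3, 6, 9, 12, 15, 17]
0.012 16 [-16, -15, -13, -10, -10, -7, -7, -4, 2, 5, 5, 8, 11, 12, 14, 15]
0.018 19 [-17, -16, -14, -11, -9, -8, -5, -4, -2, 1, 3, 4, 6, 7, 8, 10, 13, 13, 16]
0.024 13 [-18, -17, -15, -14, -11, -6, -3, 3, 9, 10, 15, 15, 18]
0.03 15 [-19, -15, -12, -9, -9, -7, -4, -3, 2, 5, 9, 11, 12, 14, 17]
0.036 18 [-19, -16, -13, -13, -12, -11, -10, -7, -4, 1, 2, 5, 7, 8, 11, 14, 16, 19]
0.042 11 [-16, -6, -5, -4, -3, -2, 3, 3, 10, 13, 16]
0.054 1 [-6]
```

Depth shows the real fingertips end near the reported TCP height, about 22 mm higher than the stated geometry, so I closed above the knob. I'll go down in steps and watch the force.

```bash
python3 -m pendant '[[[0,0,-0.2,0,0,0,0],[0,0,0,0,0,0,0],[0,0,0,0,0,0,0],[0,0,0,0,0,0,0],[0,0,0.2,0,0,0,0],[0,0,0.25,0,0,0,0],[0,0,0,0,0,0,0],[0,0,0,0,0,0,0]]]' 25
python3 -m pendant '[[[0,0,0.25,0,0,0,0],[0,0,0.2,0,0,0,0],[0,0,0,0,0,0,-1],[0,0,0,0,0,0,-1],[0,0,0,0,0,0,-1],[0,0,0,0,0,0,-1],[0,0,0,0,0,0,-1],[0,0,0,0,0,0,-1]]]'
```

```text
time_s: 9.9
tcp_pos: [0.5462, 0.1972, 0.0476]
eef_rot: [-180.0, -0.0, -179.1]
contact_force: [0.1, -0.3, 0.9]
gripper_width: 0.0434
gripper_force: 0.0
time_s: 10.7
tcp_pos: [0.5471, 0.1991, 0.0392]
eef_rot: [179.9, 0.1, -179.0]
contact_force: [0.5, 5.8, -2.5]
gripper_width: 0.0151
gripper_force: 25.0
```

Gripped (15 mm, 25 N). Now I slide the bar open.

```bash
python3 -m pendant '[[[-0.2,0,0,0,0,0,-1],[-0.3,0,0,0,0,0,-1],[-0.3,0,0,0,0,0,-1],[-0.3,0,0,0,0,0,-1],[-0.3,0,0,0,0,0,-1],[-0.3,0,0,0,0,0,-1],[-0.2,0,0,0,0,0,-1],[0,0,0,0,0,0,-1]]]' 
python3 go.py .583 .198 .1 -179
```

```text
time_s: 11.5
tcp_pos: [0.5802, 0.1996, 0.0389]
eef_rot: [179.9, -0.3, -179.1]
contact_force: [-21.5, 13.6, 12.2]
gripper_width: 0.0149
gripper_force: 25.0
t 11.5 tcp [0.5802 0.1996 0.0389] rot [ 179.94   -0.34 -179.1 ] w 0.0149 gf 25.0 F [-21.5  13.6  12.2] | shift [-0.12 -0.08 -3.06] turn [ 0.02 -0.09 -0.02]
```

The bar is against its open stop (-21 N). I'll release it and move over the middle car.

```bash
python3 -m pendant '[[[0,0,0,0,0,0,0],[0,0,0,0,0,0,0],[0,0,0,0,0,0,0],[0,0,-1,0,0,0,0.2],[0,0,-1,0,0,0,0.2],[0.8,0,-0.5,0,0,0,0.2],[1,0,0,0,0,0,0.2],[1,0,0,0,0,0,0.2]]]' 
python3 -m pendant '[[[1,0,0,0,0,0,0.2],[0.1,0,0,0,0,0,0.2],[0,0,0,0,0,0,0.2],[0,0,0,0,0,0,0.2],[0,0,0,0,0,0,0.2],[0,0,0,0,0,0,0.2],[0,0,0,0,0,0,0.2],[0,0,0,0,0,0,0.2]]]' 
python3 go.py .501 .1985 .026 -179
python3 - <<'E'
from h import *
for n in ('scene','top'):
    c=snap(n,n+'4'); v,u=np.mgrid[0:384,0:512];K=c['camera_matrix'];E=c['extrinsics'];D=c['depth'];f=c['frame'].astype(int)
    W=(np.stack([(u-K[0,2])/K[0,0]*D,-(v-K[1,2])/K[1,1]*D,-D],-1)-E[:3,3])@E[:3,:3]
    s=(abs(W[...,1]-.2)<.13)&(abs(W[...,0]-.57)<.09)&(f[...,2]>60)&(f[...,1]<.45*f[...,2])&(abs(W[...,2]-.028)<.005); print(n,'bar',W[s].mean(0).round(4),W[s].min(0).round(3),W[s].max(0).round(3))
    for y0 in (.125,.199):
        s=(abs(W[...,1]-y0)<.025)&(abs(W[...,0]-.5)<.04)&(abs(W[...,2]-.04)<.005); print('cab',s.sum(),W[s].mean(0).round(4),W[s].min(0).round(3),W[s].max(0).round(3))
E
```

```text
time_s: 12.3
tcp_pos: [0.5282, 0.1967, 0.0893]
eef_rot: [180.0, 0.0, -179.1]
contact_force: [-0.7, 0.0, -0.0]
gripper_width: 0.0525
gripper_force: 0.0
time_s: 13.1
tcp_pos: [0.5065, 0.1966, 0.0888]
eef_rot: [-180.0, -0.0, -179.1]
contact_force: [-0.3, -0.6, -0.6]
gripper_width: 0.0524
gripper_force: 0.0
t 13.1 tcp [0.5065 0.1966 0.0888] rot [-1.7999e+02 -1.0000e-02 -1.7907e+02] w 0.0524 gf 0.0 F [-0.3 -0.6 -0.6] | shift [0.27 0.1  3.14] turn [-0.   -0.   -0.02]
scene bar [0.5861 0.2017 0.0286] [0.569 0.093 0.023] [0.602 0.306 0.033]
cab 117 [0.5046 0.1238 0.0394] [0.477 0.107 0.035] [0.527 0.141 0.043]
cab 120 [0.5031 0.1975 0.0395] [0.477 0.181 0.035] [0.526 0.214 0.043]
top bar [0.5873 0.1346 0.0282] [0.568 0.097 0.023] [0.598 0.177 0.033]
cab 32 [0.4883 0.123  0.0397] [0.477 0.111 0.036] [0.523 0.14  0.045]
cab 32 [0.4844 0.1995 0.0401] [0.478 0.185 0.037] [0.49  0.214 0.044]
```

```bash
python3 -m pendant '[[[0.27,0.09,1,0,0,0,0.2],[0,0,1,0,0,0,0.2],[0,0,0.5,0,0,0,0.2],[0,0,0.3,0,0,0,0.2],[0,0,0.2,0,0,0,0.2],[0,0,0.1,0,0,0,0.2],[0,0,0,0,0,0,0.2],[0,0,0,0,0,0,0.2]]]' 
python3 -m pendant '[[[0,0,0,0,0,0,-1],[0,0,0,0,0,0,-1],[0,0,0,0,0,0,-1],[0,0,0,0,0,0,-1],[0,0,0,0,0,0,-1],[0,0,0,0,0,0,-1],[0,0,0,0,0,0,-1],[0,0,0,0,0,0,-1]]]' 30
```

```text
time_s: 14.0
tcp_pos: [0.5012, 0.1986, 0.0274]
eef_rot: [180.0, 0.0, -179.1]
contact_force: [-0.2, -0.3, 0.5]
gripper_width: 0.052
gripper_force: 0.0
time_s: 14.8
tcp_pos: [0.501, 0.1985, 0.0271]
eef_rot: [180.0, 0.0, -179.1]
contact_force: [-1.1, 0.3, 3.7]
gripper_width: 0.0312
gripper_force: 30.0
```

```bash
python3 -m pendant '[[[0,0,-0.3,0,0,0,-1],[0,0,-0.5,0,0,0,-1],[0,0,-0.8,0,0,0,-1],[0,0,-1,0,0,0,-1],[0,0,-1,0,0,0,-1],[0,0,-0.8,0,0,0,-1],[0,0,0,0,0,0,-1],[0,0,0,0,0,0,-1]]]' 45
python3 -m pendant '[[[0,-0.5,0,0,0,0,-1],[0,-1,0,0,0,0,-1],[0,-1,0,0,0,0,-1],[0,-1,0,0,0,0,-1],[0,-1,0,0,0,0,-1],[0,-1,0,0,0,0,-1],[0,-1,0,0,0,0,-1],[0,-1,0,0,0,0,-1]]]'
python3 -m pendant '[[[-0.2,-1,0,0,0,0,-1],[-0.2,-1,0,0,0,0,-1],[-0.2,-1,0,0,0,0,-1],[-0.2,-1,0,0,0,0,-1],[-0.2,-1,0,0,0,0,-1],[0,-1,0,0,0,-0.5,-1],[0,-1,0,0,0,-0.5,-1],[0,-1,0,0,0,-0.5,-1]]]'
python3 -m pendant '[[[0,-1,0,0,0,-0.36,-1],[0,-1,0,0,0,0,-1],[0,-1,0,0,0,0,-1],[0,-0.6,0,0,0,0,-1],[0,0,0,0,0,0,-1],[0,0,0,0,0,0,-1],[0,0,0,0,0,0,-1],[0,0,0,0,0,0,-1]]]'
python3 go.py .521 -.1946 .085 -171.57
```

```text
time_s: 15.6
tcp_pos: [0.5009, 0.1985, 0.1153]
eef_rot: [180.0, 0.0, -179.1]
contact_force: [0.1, 0.3, -1.6]
gripper_width: 0.0314
gripper_force: 45.0
time_s: 16.4
tcp_pos: [0.5025, 0.0468, 0.114]
eef_rot: [-180.0, -0.1, -179.1]
contact_force: [0.0, -0.4, -0.4]
gripper_width: 0.0314
gripper_force: 45.0
time_s: 17.2
tcp_pos: [0.5269, -0.1125, 0.1139]
eef_rot: [180.0, -0.1, -173.0]
contact_force: [1.6, 1.1, -0.4]
gripper_width: 0.0318
gripper_force: 45.0
time_s: 18.0
tcp_pos: [0.538, -0.1818, 0.115]
eef_rot: [180.0, 0.0, -171.6]
contact_force: [-0.0, -0.3, -1.0]
gripper_width: 0.0311
gripper_force: 45.0
t 18.0 tcp [ 0.538  -0.1818  0.115 ] rot [ 180.      0.   -171.58] w 0.0311 gf 45.0 F [-0.  -0.3 -1. ] | shift [ 0.94 -0.51  1.5 ] turn [ 0.  0. -0.]
```

```bash
python3 -m pendant '[[[0.5,-0.3,0,0,0,0,-1],[0.44,-0.21,0,0,0,0,-1],[0,0,0.5,0,0,0,-1],[0,0,0.5,0,0,0,-1],[0,0,0,0,0,0,-1],[0,0,0,0,0,0,-1],[0,0,0,0,0,0,-1],[0,0,0,0,0,0,-1]]]'
python3 go.py .521 -.1946 .085 -171.57
python3 - <<'E'
from h import *
c=snap('scene','s5'); f=c['frame'].astype(int)
v,u=np.mgrid[0:384,0:512];K=c['camera_matrix'];E=c['extrinsics'];D=c['depth']
W=(np.stack([(u-K[0,2])/K[0,0]*D,-(v-K[1,2])/K[1,1]*D,-D],-1)-E[:3,3])@E[:3,:3]
s=(f[...,1]>1.5*f[...,2])&(f[...,1]>1.5*f[...,0])&(abs(W[...,0]-.53)<.1)&(abs(W[...,1]+.19)<.06)&(W[...,2]>.06)
print(s.sum())
a=np.radians(8.43);Q=W[s]-[.525,-.194,0];L=np.c_[Q[:,0]*np.cos(a)+Q[:,1]*np.sin(a),-Q[:,0]*np.sin(a)+Q[:,1]*np.cos(a),Q[:,2]]
print((L.min(0)*1000).round(1),(L.max(0)*1000).round(1))
cv2.imwrite('pics/s5c.png',cv2.resize(c['frame'][115:235,130:290],(800,600),interpolation=cv2.INTER_CUBIC))
E
```

```text
time_s: 18.8
tcp_pos: [0.5213, -0.1952, 0.0952]
eef_rot: [-180.0, 0.0, -171.6]
contact_force: [0.0, -0.1, -0.2]
gripper_width: 0.0314
gripper_force: 45.0
t 18.8 tcp [ 0.5213 -0.1952  0.0952] rot [-1.7999e+02  3.0000e-02 -1.7161e+02] w 0.0314 gf 45.0 F [ 0.  -0.1 -0.2] | shift [0.01 0.03 0.51] turn [-0.    0.01 -0.01]
166
[-96.3 -42.   60.9] [ 53.2  21.4 111. ]
```

View pics/s5c.png

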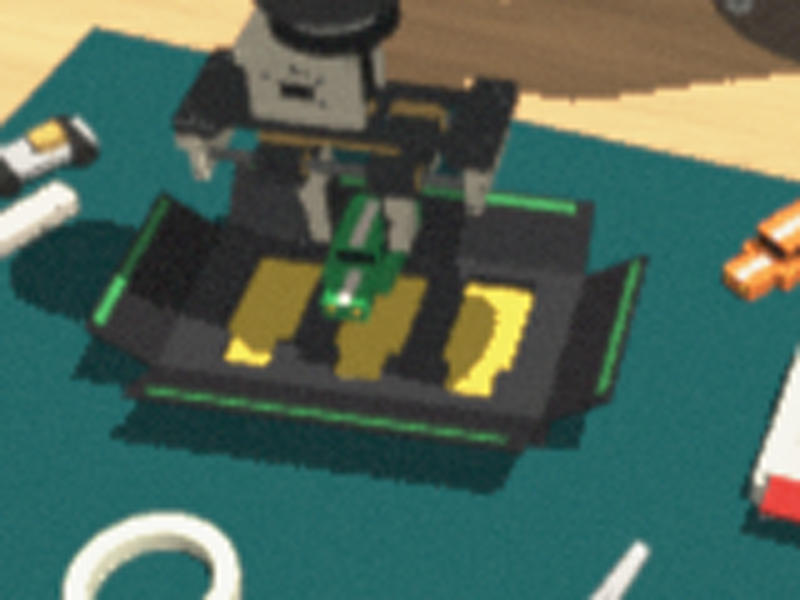

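The car is held straight over the middle pocket, with its nose at crop (345,300) and the pocket at (380,325). I'll check the lateral offset and go down to just above it.

```bash
cat > held.py <<'E'
# green-car extents in case frame shifted to a pocket: python3 held.py k zmin [cam]
import sys; from h import *
k=float(sys.argv[1]);zm=float(sys.argv[2])
def cloud(c):
    v,u=np.mgrid[0:384,0:512];K=c['camera_matrix'];E=c['extrinsics'];D=c['depth']
    return (np.stack([(u-K[0,2])/K[0,0]*D,-(v-K[1,2])/K[1,1]*D,-D],-1)-E[:3,3])@E[:3,:3]
def rel(W,k):
    a=np.radians(8.43);Q=W-[.525,-.194,0]
    return np.stack([Q[...,0]*np.cos(a)+Q[...,1]*np.sin(a),-Q[...,0]*np.sin(a)+Q[...,1]*np.cos(a)-.074*k,Q[...,2]],-1)*1000
def rep(c,k,zm):
    f=c['frame'].astype(int);L=rel(cloud(c),k)
    s=(f[...,1]>1.3*f[...,2])&(f[...,1]>1.3*f[...,0])&(abs(L[...,0])<65)&(abs(L[...,1])<34)&(L[...,2]>zm*1000)&(L[...,2]<130)
    q=L[s];print('n',len(q),'min',np.percentile(q,2,0).round(1),'max',np.percentile(q,98,0).round(1))
    for a,b in((28,60),(-60,26)):
        g=q[(q[:,0]>a)&(q[:,0]<b)]
        if len(g)>3: print('  x',a,b,'n',len(g),'ymid',((np.percentile(g[:,1],5)+np.percentile(g[:,1],95))/2).round(1),'mean',g.mean(0).round(1),'ymin/max',np.percentile(g[:,1],[4,96]).round(1))
if __name__=='__main__':
    import os
    c=np.load(sys.argv[3]) if sys.argv[3].endswith('npz') else vision.capture(sys.argv[3])
    rep(c,k,zm)
E
python3 held.py 0 .07 pics/s5.npz
python3 -m pendant '[[[0,0,0.7,0,0,0,-1],[0,0,0.7,0,0,0,-1],[0,0,0.5,0,0,0,-1],[0,0,0.2,0,0,0,-1],[0,0,0,0,0,0,-1],[0,0,0,0,0,0,-1],[0,0,0,0,0,0,-1],[0,0,0,0,0,0,-1]]]'
python3 go.py .521 -.1946 .037 -171.57
python3 held.py 0 .03 scene;python3 held.py 0 .03 top
```

```text
n 219 min [-47.7 -20.9  77.3] max [ 52.1  20.5 110.1]
  x 28 60 n 58 ymid -0.1 mean [43.3 -0.  87. ] ymin/max [-13.5  13. ]
  x -60 26 n 156 ymid 0.4 mean [ 7.3  1.  98.1] ymin/max [-20.   20.3]
time_s: 19.65
tcp_pos: [0.5213, -0.1952, 0.0535]
eef_rot: [-180.0, 0.0, -171.6]
contact_force: [-0.2, -1.3, 0.1]
gripper_width: 0.0315
gripper_force: 45.0
t 19.65 tcp [ 0.5213 -0.1952  0.0535] rot [-1.7999e+02  5.0000e-02 -1.7162e+02] w 0.0315 gf 45.0 F [-0.2 -1.3  0.1] | shift [0.01 0.03 0.82] turn [-0.    0.01 -0.01]
n 210 min [-45.9 -22.5  36.1] max [52.9 20.7 68.4]
  x 28 60 n 57 ymid -0.9 mean [43.7  0.  45.5] ymin/max [-14.7  12.7]
  x -60 26 n 143 ymid 0.0 mean [ 7.1  0.2 57. ] ymin/max [-20.6  20.5]
n 93 min [-53.1 -20.7  34.4] max [-27.6  21.7  54.8]
  x -60 26 n 93 ymid 0.0 mean [-41.5  -1.2  46.8] ymin/max [-19.7  19.9]
```

```bash
python3 -m pendant '[[[0,0,0.15,0,0,0,-1],[0,0,0.15,0,0,0,-1],[0,0,0.15,0,0,0,-1],[0,0,0.1,0,0,0,-1],[0,0,0,0,0,0,-1],[0,0,0,0,0,0,-1],[0,0,0,0,0,0,-1],[0,0,0,0,0,0,-1]]]'
python3 -m pendant '[[[0,0,0.1,0,0,0,-1],[0,0,0.1,0,0,0,-1],[0,0,0.05,0,0,0,-1],[0,0,0,0,0,0,-1],[0,0,0,0,0,0,-1],[0,0,0,0,0,0,-1],[0,0,0,0,0,0,-1],[0,0,0,0,0,0,-1]]]'
```

```text
time_s: 20.55
tcp_pos: [0.521, -0.1952, 0.0421]
eef_rot: [-180.0, 0.0, -171.6]
contact_force: [0.5, 0.0, -0.5]
gripper_width: 0.0312
gripper_force: 45.0
time_s: 21.35
tcp_pos: [0.5209, -0.1952, 0.0372]
eef_rot: [180.0, -0.0, -171.6]
contact_force: [-2.4, 1.9, 5.4]
gripper_width: 0.0315
gripper_force: 45.0
```

It is on the floor at the expected height (0.0372, +5 N). I'll release, retreat and check.

```bash
python3 -m pendant '[[[0,0,0,0,0,0,0.1],[0,0,0,0,0,0,0.1],[0,0,0,0,0,0,0.1],[0,0,-0.5,0,0,0,0.1],[0,0,-1,0,0,0,0.2],[0,0,-1,0,0,0,0.2],[0,0.5,-1,0,0,0,0.2],[0,1,-0.4,0,0,0,0.2]]]'
python3 -m pendant '[[[0,1,0,0,0,0,0.2],[0,1,0,0,0,0,0.2],[0,1,0,0,0,0,0.2],[0,1,0,0,0,0,0.2],[0,1,0,0,0,0.5,0.2],[0,1,0,0,0,0.5,0.2],[0,1,0,0,0,0.5,0.2],[0,1,0,0,0,0.36,0.2]]]'
python3 -m pendant '[[[0,1,0,0,0,0,0.2],[0,1,0,0,0,0,0.2],[0,1,0,0,0,0,0.2],[0,1,0,0,0,0,0.2],[0,1,0,0,0,0,0.2],[0,0,0,0,0,0,0.2],[0,0,0,0,0,0,0.2],[0,0,0,0,0,0,0.2]]]'
python3 go.py .501 .125 .027 -179
python3 held.py 0 .026 scene;python3 held.py 0 .026 top
python3 - <<'E'
from held import *
for n in ('scene','top'):
    c=snap(n,n+'6');W=cloud(c)
    s=(abs(W[...,1]-.125)<.025)&(abs(W[...,0]-.5)<.04)&(abs(W[...,2]-.04)<.005); print('cab',s.sum(),W[s].mean(0).round(4),W[s].min(0).round(3),W[s].max(0).round(3))
    if n=='scene':
        s=(abs(W[...,2]-.05)<.005); L=rel(W,0); s&=(abs(L[...,0]+4)<30)&(abs(L[...,1])<25); print('roof',s.sum(),np.median(L[s],0), L[s].std(0), 'slope',np.linalg.lstsq(np.c_[L[s][:,:2],np.ones(s.sum())],L[s][:,2],rcond=None)[0])
E
```

```text
time_s: 22.15
tcp_pos: [0.5178, -0.1661, 0.1176]
eef_rot: [-179.9, 0.2, -171.7]
contact_force: [0.2, 0.2, 0.2]
gripper_width: 0.0528
gripper_force: 0.0
time_s: 22.95
tcp_pos: [0.4975, -0.006, 0.1158]
eef_rot: [180.0, 0.0, -179.1]
contact_force: [0.3, 1.2, -0.2]
gripper_width: 0.0529
gripper_force: 0.0
time_s: 23.75
tcp_pos: [0.4957, 0.0927, 0.1152]
eef_rot: [180.0, 0.0, -179.1]
contact_force: [-0.1, 0.1, 0.2]
gripper_width: 0.0525
gripper_force: 0.0
t 23.75 tcp [0.4957 0.0927 0.1152] rot [ 180.      0.   -179.08] w 0.0525 gf 0.0 F [-0.1  0.1  0.2] | shift [-0.29  1.61  4.41] turn [ 0.    0.   -0.02]
n 263 min [-57.2 -25.3  26.7] max [49.8 21.3 51.7]
  x 28 60 n 43 ymid -1.9 mean [41.4 -0.4 30.5] ymin/max [-16.7  12.6]
  x -60 26 n 215 ymid -1.0 mean [-7.1  2.3 38.9] ymin/max [-25.   20.8]
n 276 min [-55.1 -22.1  26.6] max [46.1 22.2 53.4]
  x 28 60 n 32 ymid -0.3 mean [38.4 -0.3 30.7] ymin/max [-15.3  14.7]
  x -60 26 n 241 ymid 0.5 mean [-19.6   2.4  37.9] ymin/max [-20.9  21.9]Traceback (most recent call last):
  File "<stdin>", line 1, in <module>
  File "held.py", line 3, in <module>
    k=float(sys.argv[1]);zm=float(sys.argv[2])
            ~~~~~~~~^^^
IndexError: list index out of range
```

```bash
python3 - 0 0 <<'E'
from held import *
for n in ('scene','top'):
    c=snap(n,n+'6');W=cloud(c)
    s=(abs(W[...,1]-.125)<.025)&(abs(W[...,0]-.5)<.04)&(abs(W[...,2]-.04)<.005); print('cab',s.sum(),W[s].mean(0).round(4),W[s].min(0).round(3),W[s].max(0).round(3))
    L=rel(W,0);s=(abs(L[...,2]-50)<6)&(abs(L[...,0]+4)<26)&(abs(L[...,1])<20); q=L[s];print('roof',s.sum(),np.median(q,0).round(1),'slope',np.linalg.lstsq(np.c_[q[:,:2],np.ones(len(q))],q[:,2],rcond=None)[0].round(3))
E
```

```text
cab 118 [0.5068 0.1265 0.0396] [0.481 0.11  0.035] [0.53  0.142 0.043]
roof 108 [-0.4  0.  49.9] slope [-3.4000e-02 -2.3000e-02  4.9618e+01]
cab 7 [0.4826 0.1232 0.0396] [0.48  0.111 0.037] [0.484 0.136 0.044]
roof 118 [-6.1  2.  49.3] slope [-3.0000e-02 -3.5000e-02  4.9379e+01]
```

The first car is seated with its roof at 50 mm. The second has shifted about 3 mm within its cavity; I'll grip it at its new place.

```bash
python3 -m pendant '[[[-0.44,0.8,0.4,0,0,0,0.2],[0,0.87,1,0,0,0,0.2],[0,0,1,0,0,0,0.2],[0,0,1,0,0,0,0.2],[0,0,0.5,0,0,0,0.2],[0,0,0.3,0,0,0,0.2],[0,0,0.2,0,0,0,0.2],[0,0,0,0,0,0,0.2]]]' 
python3 go.py .504 .126 .027 -179
python3 -m pendant '[[[0,0,0,0,0,0,-1],[0,0,0,0,0,0,-1],[0,0,0,0,0,0,-1],[0,0,0,0,0,0,-1],[0,0,0,0,0,0,-1],[0,0,0,0,0,0,-1],[0,0,0,0,0,0,-1],[0,0,0,0,0,0,-1]]]' 45
```

```text
time_s: 24.75
tcp_pos: [0.5042, 0.1268, 0.0269]
eef_rot: [-180.0, 0.0, -179.1]
contact_force: [-0.5, 0.7, 0.4]
gripper_width: 0.0523
gripper_force: 0.0
t 24.75 tcp [0.5042 0.1268 0.0269] rot [-180.      0.   -179.07] w 0.0523 gf 0.0 F [-0.5  0.7  0.4] | shift [ 0.01 -0.04 -0.  ] turn [-0.    0.   -0.02]
time_s: 25.55
tcp_pos: [0.5043, 0.1268, 0.0275]
eef_rot: [180.0, 0.0, -179.0]
contact_force: [-1.6, -0.4, 5.8]
gripper_width: 0.0313
gripper_force: 45.0
```

```bash
python3 -m pendant '[[[0,0,-0.3,0,0,0,-1],[0,0,-0.5,0,0,0,-1],[0,0,-0.8,0,0,0,-1],[0,0,-1,0,0,0,-1],[0,0,-1,0,0,0,-1],[0,0,-0.8,0,0,0,-1],[0,0,0,0,0,0,-1],[0,-0.5,0,0,0,0,-1]]]' 45
python3 -m pendant '[[[0,-1,0,0,0,0,-1],[0,-1,0,0,0,0,-1],[0,-1,0,0,0,0,-1],[0,-1,0,0,0,0,-1],[0,-1,0,0,0,0,-1],[0,-1,0,0,0,0,-1],[0,-1,0,0,0,0,-1],[0,-1,0,0,0,0,-1]]]'
python3 -m pendant '[[[0,-1,0,0,0,-0.5,-1],[0,-1,0,0,0,-0.5,-1],[0,-1,0,0,0,-0.5,-1],[0,-1,0,0,0,-0.36,-1],[0,-1,0,0,0,0,-1],[0,-1,0,0,0,0,-1],[0,-1,0,0,0,0,-1],[0,-1,0,0,0,0,-1]]]'
python3 -m pendant '[[[0,-1,0,0,0,0,-1],[0,-1,0,0,0,0,-1],[0,0,0,0,0,0,-1],[0,0,0,0,0,0,-1],[0,0,0,0,0,0,-1],[0,0,0,0,0,0,-1],[0,0,0,0,0,0,-1],[0,0,0,0,0,0,-1]]]'
python3 go.py .532 -.2678 .0955 -171.57
```

```text
time_s: 26.35
tcp_pos: [0.5044, 0.1172, 0.1154]
eef_rot: [179.9, 0.1, -179.0]
contact_force: [0.6, 0.3, -0.8]
gripper_width: 0.0318
gripper_force: 45.0
time_s: 27.15
tcp_pos: [0.5058, -0.0447, 0.114]
eef_rot: [-180.0, -0.1, -179.1]
contact_force: [-0.4, -0.1, -0.5]
gripper_width: 0.032
gripper_force: 45.0
time_s: 27.95
tcp_pos: [0.5229, -0.2033, 0.1139]
eef_rot: [180.0, -0.1, -171.6]
contact_force: [1.4, 0.5, -1.3]
gripper_width: 0.0314
gripper_force: 45.0
time_s: 28.75
tcp_pos: [0.5299, -0.2413, 0.1151]
eef_rot: [180.0, 0.0, -171.6]
contact_force: [0.0, -0.5, -0.7]
gripper_width: 0.0315
gripper_force: 45.0
t 28.75 tcp [ 0.5299 -0.2413  0.1151] rot [ 1.8000e+02  1.0000e-02 -1.7159e+02] w 0.0315 gf 45.0 F [ 0.  -0.5 -0.7] | shift [ 0.09 -1.33  0.98] turn [ 0.  0. -0.]
```

```bash
python3 -m pendant '[[[0.04,-0.7,0.1,0,0,0,-1],[0.05,-0.63,0.4,0,0,0,-1],[0,0,0.5,0,0,0,-1],[0,0,0.7,0,0,0,-1],[0,0,0.7,0,0,0,-1],[0,0,0.4,0,0,0,-1],[0,0,0.3,0,0,0,-1],[0,0,0,0,0,0,-1]]]'
python3 -m pendant '[[[0,0,0,0,0,0,-1],[0,0,0,0,0,0,-1],[0,0,0,0,0,0,-1],[0,0,0,0,0,0,-1],[0,0,0,0,0,0,-1],[0,0,0,0,0,0,-1],[0,0,0,0,0,0,-1],[0,0,0,0,0,0,-1]]]' >/dev/null
python3 go.py .532 -.2678 .0372 -171.57
python3 held.py -1 .03 scene;python3 held.py -1 .03 top;python3 held.py 0 .03 scene
```

```text
time_s: 29.55
tcp_pos: [0.5313, -0.2683, 0.0519]
eef_rot: [180.0, -0.1, -171.6]
contact_force: [-0.9, -0.1, -0.5]
gripper_width: 0.0316
gripper_force: 45.0
t 30.35 tcp [ 0.5319 -0.2683  0.053 ] rot [ 180.      0.   -171.62] w 0.0317 gf 45.0 F [-0.4 -1.2 -1.5] | shift [-0.01  0.02  0.79] turn [ 0.    0.   -0.01]
n 200 min [-45.4 -22.   35.7] max [53.1 21.4 67.6]
  x 28 60 n 52 ymid 0.0 mean [43.   1.2 46.4] ymin/max [-13.4  13.6]
  x -60 26 n 141 ymid 0.4 mean [ 7.3  1.  55.5] ymin/max [-20.8  20.8]
n 87 min [-52.6 -20.5  40. ] max [-28.3  21.9  53.1]
  x -60 26 n 87 ymid 1.0 mean [-41.8  -0.1  47.2] ymin/max [-19.   20.8]
n 211 min [-53.3 -20.3  30.3] max [46.2 20.7 51.8]
  x 28 60 n 24 ymid -0.5 mean [38.9  0.7 32. ] ymin/max [-13.5  12.5]
  x -60 26 n 186 ymid 0.7 mean [-4.9  2.8 40.9] ymin/max [-18.6  19.7]
```

The second car is centred within about 1 mm, so I'll lower it in.

```bash
python3 -m pendant '[[[0,0,0.15,0,0,0,-1],[0,0,0.15,0,0,0,-1],[0,0,0.15,0,0,0,-1],[0,0,0.1,0,0,0,-1],[0,0,0,0,0,0,-1],[0,0,0,0,0,0,-1],[0,0,0,0,0,0,-1],[0,0,0,0,0,0,-1]]]'
python3 -m pendant '[[[0,0,0.1,0,0,0,-1],[0,0,0.1,0,0,0,-1],[0,0,0.05,0,0,0,-1],[0,0,0,0,0,0,-1],[0,0,0,0,0,0,-1],[0,0,0,0,0,0,-1],[0,0,0,0,0,0,-1],[0,0,0,0,0,0,-1]]]'
```

```text
time_s: 31.3
tcp_pos: [0.532, -0.2683, 0.0421]
eef_rot: [-180.0, 0.0, -171.6]
contact_force: [0.2, 0.4, -0.1]
gripper_width: 0.0313
gripper_force: 45.0
time_s: 32.1
tcp_pos: [0.5319, -0.2683, 0.0375]
eef_rot: [-180.0, 0.0, -171.6]
contact_force: [-2.2, 1.5, 5.8]
gripper_width: 0.0316
gripper_force: 45.0
```

Seated at the expected height again. I'll release, back off beyond the -y wall, and check both cars and the wall angles.

```bash
python3 -m pendant '[[[0,0,0,0,0,0,0.1],[0,0,0,0,0,0,0.1],[0,0,0,0,0,0,0.1],[0,0,-0.5,0,0,0,0.1],[0,0,-1,0,0,0,0.1],[0,0,-1,0,0,0,0.1],[0,-0.5,-1,0,0,0,-1],[0,-1,-0.5,0,0,0,-1]]]' 20
python3 -m pendant '[[[0,-1,0,0,0,0,-1],[0,-1,0,0,0,0,-1],[0,-1,0,0,0,0,-1],[0,-1,0,0,0,0,-1],[0,-1,0,0,0,0,-1],[0,0,0,0,0,0,-1],[0,0,0,0,0,0,-1],[0,0,0,0,0,0,-1]]]'
python3 - 0 0 <<'E'
from held import *
for n in ('scene','top'):
    c=snap(n,n+'7');W=cloud(c);L=rel(W,0);f=c['frame'].astype(int)
    for k in(0,-1):
        M=rel(W,k);s=(abs(M[...,2]-50)<6)&(abs(M[...,0]+4)<26)&(abs(M[...,1])<19); q=M[s];print(n,'roof',k,s.sum(),np.median(q,0).round(1),q.min(0).round(0),q.max(0).round(0),'slope',np.linalg.lstsq(np.c_[q[:,:2],np.ones(len(q))],q[:,2],rcond=None)[0].round(3))
    g=(f[...,1]>1.3*f[...,2])&(f[...,1]>1.25*f[...,0])&(W[...,2]>.03)
    for nm,s in (('far',(L[...,0]>85)&(L[...,0]<130)&(abs(L[...,1])<120)),('near',(L[...,0]<-85)&(L[...,0]>-130)&(abs(L[...,1])<120)),('left',(L[...,1]>140)&(L[...,1]<185)&(abs(L[...,0])<60)),('right',(L[...,1]<-140)&(L[...,1]>-185)&(abs(L[...,0])<60))):
        q=L[s&g]
        if len(q): print(n,nm,len(q),np.median(q,0).round(1))
    cv2.imwrite(f'pics/{n}7b.png',cv2.resize(c['frame'],(800,600),interpolation=cv2.INTER_CUBIC))
s=r.get_state();print(s['tcp_pos'],rel(s['tcp_pos'],0))
E
```

```text
time_s: 32.9
tcp_pos: [0.5373, -0.2978, 0.12]
eef_rot: [-179.9, 0.2, -171.5]
contact_force: [0.2, -0.3, 0.2]
gripper_width: 0.0375
gripper_force: 0.0
time_s: 33.7
tcp_pos: [0.5507, -0.3964, 0.1172]
eef_rot: [180.0, 0.0, -171.6]
contact_force: [0.1, 0.3, -0.3]
gripper_width: 0.0005
gripper_force: 0.0
scene roof 0 109 [-1.7  0.4 49.3] [-27. -17.  44.] [20. 16. 53.] slope [-1.5000e-02 -1.6000e-02  4.9175e+01]
scene roof -1 108 [-0.2  0.9 49.5] [-27. -18.  44.] [22. 16. 54.] slope [-1.4000e-02 -3.4000e-02  4.9313e+01]
scene far 186 [108.2   4.2  49.4]
scene near 202 [-99.   -2.2  60.2]
scene left 73 [  5.1 164.2  54. ]
scene right 77 [ 1.000e-01 -1.643e+02  5.530e+01]
  return _methods._mean(a, axis=axis, dtype=dtype,
  ret = um.true_divide(
Traceback (most recent call last):
ValueError: zero-size array to reduction operation minimum which has no identity
```

View pics/scene7b.png

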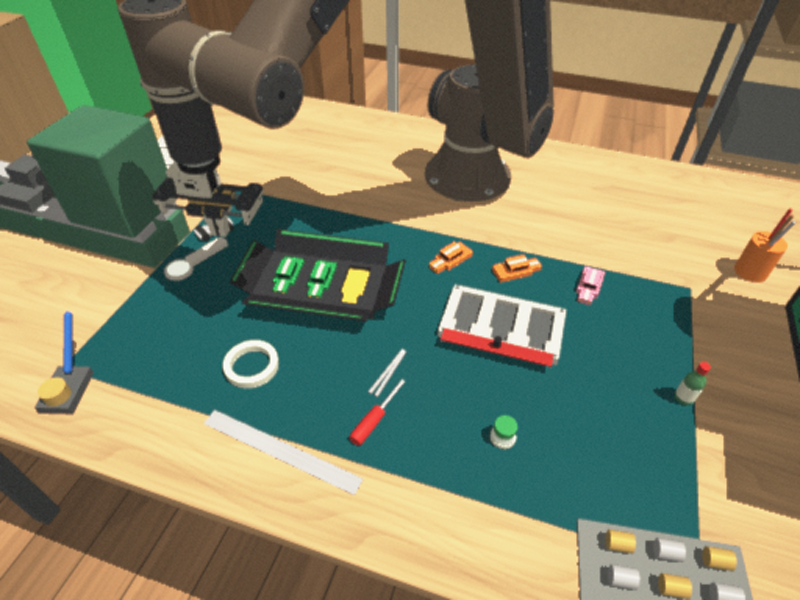

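Both green cars are seated at (288,272) and (320,277), and the mould is empty with its bar open. I'll check the clearance to the green machine and the magnifier on the right.

```bash
python3 - 0 0 <<'E'
from held import *
c=np.load('pics/top0.npz');W=cloud(c)
for lo,hi in((.012,.03),(.03,.06),(.06,.09),(.09,.3)):
    s=(W[...,0]>.4)&(W[...,0]<.7)&(W[...,1]<-.395)&(W[...,1]>-.75)&(W[...,2]>lo)&(W[...,2]<hi)
    q=W[s]; print(lo,hi,len(q),np.percentile(q,[1,99],axis=0).round(3).tolist() if len(q) else '', 'maxy',q[:,1].max().round(3))
E
python3 go.py .5500 -.3850 .036 -171.57
```

```text
0.012 0.03 504 [[0.401, -0.571, 0.012], [0.588, -0.462, 0.029]] maxy -0.457
0.03 0.06 150 [[0.449, -0.597, 0.031], [0.586, -0.566, 0.059]] maxy -0.565
0.06 0.09 296 [[0.45, -0.59, 0.061], [0.589, -0.567, 0.089]] maxy -0.566
0.09 0.3 4756 [[0.439, -0.735, 0.103], [0.595, -0.577, 0.294]] maxy -0.574
t 33.8 tcp [ 0.5509 -0.3963  0.1173] rot [-1.8000e+02  1.0000e-02 -1.7158e+02] w 0.0004 gf 0.0 F [ 0.3  1.  -0. ] | shift [-0.04  0.56  4.07] turn [-0.  0. -0.]
```

```bash
python3 -m pendant '[[[0,0,1,0,0,0,-1],[0,0,1,0,0,0,-1],[0,0,1,0,0,0,-1],[0,0,0.7,0,0,0,-1],[0,0,0.35,0,0,0,-1],[0,0,0,0,0,0,-1],[0,0.2,0,0,0,0,-1],[0,0.3,0,0,0,0,-1]]]'
python3 -m pendant '[[[0,0.25,0,0,0,0,-1],[0,0.25,-0.1,0,0,0,-1],[0,0.25,-0.1,0,0,0,-1],[0,0.25,-0.15,0,0,0,-1],[0,0.25,-0.2,0,0,0,-1],[0,0.25,-0.2,0,0,0,-1],[0,0.25,-0.2,0,0,0,-1],[0,0.1,0,0,0,0,-1]]]'
python3 - 0 0 <<'E'
from held import *
s=r.get_state();print(s['tcp_pos'],rel(s['tcp_pos'],0).round(1))
E
```

```text
time_s: 34.6
tcp_pos: [0.5499, -0.3871, 0.037]
eef_rot: [-180.0, 0.1, -171.6]
contact_force: [0.2, 0.5, -0.3]
gripper_width: 0.0004
gripper_force: 0.0
time_s: 35.4
tcp_pos: [0.5448, -0.3504, 0.0567]
eef_rot: [-179.9, 0.1, -171.6]
contact_force: [0.5, -1.3, 1.4]
gripper_width: 0.0007
gripper_force: 0.6
[ 0.54480844 -0.35041097  0.05674099] [  -3.3 -157.6   56.7]
```

```bash
python3 -m pendant '[[[0,0.15,0,0,0,0,-1],[0,0.15,0,0,0,0,-1],[0,0.1,0,0,0,0,-1],[0,0.05,0,0,0,0,-1],[0,0,0,0,0,0,-1],[0,0,0,0,0,0,-1],[0,0,0,0,0,0,-1],[0,0,0,0,0,0,-1]]]'
python3 - 0 0 <<'E'
from held import *
s=r.get_state();print(s['tcp_pos'],rel(s['tcp_pos'],0).round(1))
c=snap('scene','s8');W=cloud(c);L=rel(W,0);f=c['frame'].astype(int)
g=(f[...,1]>1.3*f[...,2])&(f[...,1]>1.25*f[...,0])&(L[...,2]>58)&(L[...,1]<-100)&(abs(L[...,0])<62)&(L[...,1]>-180)
q=L[g];print(len(q),np.median(q,0),np.percentile(q,[5,95],axis=0).round(1))
E
```

```text
time_s: 36.2
tcp_pos: [0.5427, -0.3426, 0.0546]
eef_rot: [-179.9, -0.0, -171.6]
contact_force: [0.6, -7.7, -1.6]
gripper_width: 0.0002
gripper_force: 3.6
[ 0.542713   -0.34256886  0.05463384] [  -4.3 -149.6   54.6]
44 [  16.52584507 -128.13144228   73.97437214] [[ -30.  -129.5   67.4]
 [  55.  -126.5   79. ]]
```

```bash
python3 -m pendant '[[[0,0.1,0,0,0,0,-1],[0,0,0,0,0,0,-1],[0,0,0,0,0,0,-1],[0,-0.5,0,0,0,0,-1],[0,-0.5,-0.5,0,0,0,-1],[0,0,-1,0,0,0,-1],[-1,0,-1,0,0,0,-1],[-1,0,-0.8,0,0,0,-1]]]'
python3 -m pendant '[[[-1,1,0,0,0,0,-1],[-1,1,0,0,0,0,-1],[-1,1,0,0,0,0,-1],[-1,1,0,0,0,0,-1],[-1,1,0,0,0,0,-1],[-0.4,1,0,0,0,0,-1],[0,1,0,0,0,0,-1],[0,0,0,0,0,0,-1]]]'
python3 -m pendant '[[[0,0,0,0,0,0,-1],[0,0,0,0,0,0,-1],[0,0,0,0,0,0,-1],[0,0,0,0,0,0,-1],[0,0,0,0,0,0,-1],[0,0,0,0,0,0,-1],[0,0,0,0,0,0,-1],[0,0,0,0,0,0,-1]]]' >/dev/null
cat > st.py <<'E'
import sys
sys.argv=['',0,0]
from held import *
s=r.get_state();print(round(s['time_s'],2),'case',rel(s['tcp_pos'],0).round(1),'rot',s['eef_rot'].round(1),'F',s['contact_force'].round(1))
E
python3 st.py
```

```text
time_s: 37.05
tcp_pos: [0.5853, -0.3539, 0.1229]
eef_rot: [-180.0, 0.0, -171.7]
contact_force: [0.9, 0.3, -0.3]
gripper_width: 0.0007
gripper_force: 0.0
time_s: 37.85
tcp_pos: [0.6709, -0.1968, 0.1212]
eef_rot: [180.0, -0.0, -171.5]
contact_force: [-0.7, -0.2, -0.3]
gripper_width: 0.0006
gripper_force: 0.0
38.65 case [144.  -26.7 120.9] rot [ 180.    -0.  -171.6] F [-1.   0.2 -0.2]
```

```bash
python3 -m pendant '[[[0,0,1,0,0,0,-1],[0,0,1,0,0,0,-1],[0,0,1,0,0,0,-1],[0,0,0.9,0,0,0,-1],[0,0,0.45,0,0,0,-1],[0,0,0,0,0,0,-1],[0.2,0,0,0,0,0,-1],[0.3,0,0,0,0,0,-1]]]'
python3 -m pendant '[[[0.25,0,0,0,0,0,-1],[0.25,0,0,0,0,0,-1],[0.25,0,-0.1,0,0,0,-1],[0.25,0,-0.15,0,0,0,-1],[0.25,0,-0.2,0,0,0,-1],[0.25,0,-0.2,0,0,0,-1],[0.25,0,-0.2,0,0,0,-1],[0.2,0,-0.2,0,0,0,-1]]]'
python3 st.py
```

```text
time_s: 39.45
tcp_pos: [0.662, -0.2008, 0.0351]
eef_rot: [-180.0, 0.1, -171.6]
contact_force: [0.2, 0.1, 0.2]
gripper_width: 0.0003
gripper_force: 0.0
time_s: 40.25
tcp_pos: [0.622, -0.2064, 0.0555]
eef_rot: [180.0, -0.0, -171.6]
contact_force: [0.5, -0.6, -0.0]
gripper_width: 0.0003
gripper_force: 0.3
40.25 case [ 94.2 -26.5  55.5] rot [ 180.    -0.  -171.6] F [ 0.5 -0.6 -0. ]
```

```bash
python3 -m pendant '[[[0.2,0,0,0,0,0,-1],[0.1,0,0,0,0,0,-1],[0,0,0,0,0,0,-1],[0,0,0,0,0,0,-1],[0,0,0,0,0,0,-1],[0,0,0,0,0,0,-1],[0,0,0,0,0,0,-1],[0,0,0,0,0,0,-1]]]'
python3 st.py
```

```text
time_s: 41.05
tcp_pos: [0.6169, -0.2073, 0.0548]
eef_rot: [180.0, -0.0, -171.6]
contact_force: [-0.7, 0.4, 0.5]
gripper_width: 0.001
gripper_force: 0.0
41.05 case [ 89.  -26.6  54.8] rot [ 180.    -0.  -171.6] F [-0.7  0.4  0.5]
```

```bash
python3 -m pendant '[[[0.1,0,0,0,0,0,-1],[0.1,0,0,0,0,0,-1],[0.08,0,0,0,0,0,-1],[0,0,0,0,0,0,-1],[0,0,0,0,0,0,-1],[0,0,0,0,0,0,-1],[0,0,0,0,0,0,-1],[0,0,0,0,0,0,-1]]]' | grep force
python3 st.py
python3 - <<'E'
from st import *
c=snap('top','t9');W=cloud(c);L=rel(W,0);f=c['frame'].astype(int)
g=(f[...,1]>1.3*f[...,2])&(f[...,1]>1.25*f[...,0])&(L[...,2]>40)&(L[...,0]>60)&(abs(L[...,1])<122)&(L[...,0]<120)
q=L[g];print(len(q),np.median(q,0),np.percentile(q,[5,95],axis=0).round(1))
E
```

```text
contact_force: [5.1, 1.5, -2.9]
gripper_force: 2.9
41.85 case [ 85.2 -26.6  55.2] rot [-180.     0.2 -171.6] F [ 5.1  1.5 -2.9]
41.85 case [ 85.2 -26.6  55.2] rot [-180.     0.2 -171.6] F [ 5.1  1.5 -2.9]
4 [69.16861341 68.77970464 69.22380275] [[68.8 65.9 56.2]
 [69.6 71.1 77.9]]
```

```bash
python3 -m pendant '[[[0.08,0,0,0,0,0,-1],[0,0,0,0,0,0,-1],[0,0,0,0,0,0,-1],[-0.5,0,0,0,0,0,-1],[-0.5,0,-0.5,0,0,0,-1],[0,0,-1,0,0,0,-1],[0,1,-1,0,0,0,-1],[0.5,1,-0.8,0,0,0,-1]]]' | grep force
python3 -m pendant '[[[0.6,1,0,0,0,0,-1],[0.6,1,0,0,0,0,-1],[0.6,1,0,0,0,0,-1],[0.6,1,0,0,0,0,-1],[0.6,1,0,0,0,0,-1],[0.6,1,0,0,0,0,-1],[0.6,1,0,0,0,0,-1],[0.6,1,0,0,0,0,-1]]]' | grep force
python3 -m pendant '[[[0,1,0,0,0,0,-1],[0,0.7,0,0,0,0,-1],[0,0,0,0,0,0,-1],[0,0,0,0,0,0,-1],[0,0,0,0,0,0,-1],[0,0,0,0,0,0,-1],[0,0,0,0,0,0,-1],[0,0,0,0,0,0,-1]]]' | grep force
python3 st.py
python3 - <<'E'
from st import *
c=snap('scene','s9');W=cloud(c);L=rel(W,0);f=c['frame'].astype(int)
for nm,s in (('far',(L[...,0]>55)&(L[...,0]<120)&(abs(L[...,1])<120)),('right',(L[...,1]<-115)&(L[...,1]>-185)&(abs(L[...,0])<55)),('left',(L[...,1]>115)&(L[...,1]<190)&(abs(L[...,0])<55))):
    g=(f[...,1]>1.3*f[...,2])&(f[...,1]>1.25*f[...,0])&(L[...,2]>40)&s
    q=L[g];print(nm,len(q),np.median(q,0).round(1),np.percentile(q,[5,95],axis=0).round(1).tolist())
    s2=s&(abs(L[...,2]-78)<6)
    if nm=='far':print(s2.sum(),np.median(L[s2],0))
E
```

```text
contact_force: [-0.3, -0.1, 0.1]
gripper_force: 0.0
contact_force: [0.3, 0.8, -1.4]
gripper_force: 0.0
contact_force: [1.1, -0.2, 0.3]
gripper_force: 0.0
44.3 case [ -4.  207.1 120.9] rot [-180.    -0.  -171.7] F [ 1.1 -0.2  0.3]
44.3 case [ -4.  207.1 120.9] rot [-180.    -0.  -171.7] F [ 1.1 -0.2  0.3]
far 197 [74.3 -4.  75. ] [[71.0, -104.2, 68.0], [76.4, 99.6, 80.5]]
213 [73.96912571  4.3413846  77.83901833]
right 56 [   1.9 -128.5   74.4] [[-49.4, -129.4, 67.0], [49.5, -127.1, 78.4]]
left 62 [  4.4 164.7  53.8] [[-49.4, 159.4, 49.3], [48.6, 168.5, 57.4]]
```

```bash
python3 -m pendant '[[[0,0,1,0,0,0,-1],[0,0,1,0,0,0,-1],[0,0,1,0,0,0,-1],[0,0,0.9,0,0,0,-1],[0,0,0.4,0,0,0,-1],[0,0,0,0,0,0,-1],[0,-0.3,0,0,0,0,-1],[0,-0.3,0,0,0,0,-1]]]' | grep force
python3 -m pendant '[[[0,-0.25,0,0,0,0,-1],[0,-0.25,-0.1,0,0,0,-1],[0,-0.25,-0.1,0,0,0,-1],[0,-0.25,-0.15,0,0,0,-1],[0,-0.25,-0.2,0,0,0,-1],[0,-0.25,-0.2,0,0,0,-1],[0,-0.25,-0.2,0,0,0,-1],[0,-0.2,0,0,0,0,-1]]]' | grep force
python3 -m pendant '[[[0,-0.15,0,0,0,0,-1],[0,-0.1,0,0,0,0,-1],[0,0,0,0,0,0,-1],[0,0,0,0,0,0,-1],[0,0,0,0,0,0,-1],[0,0,0,0,0,0,-1],[0,0,0,0,0,0,-1],[0,0,0,0,0,0,-1]]]' | grep force
python3 st.py
```

```text
contact_force: [-0.2, 1.0, -0.3]
gripper_force: 0.0
contact_force: [1.0, 1.4, 0.2]
gripper_force: 0.6
contact_force: [0.9, 0.3, -0.9]
gripper_force: 0.0
46.75 case [ -4.1 151.6  53.9] rot [-180.    -0.  -171.6] F [ 0.9  0.3 -0.9]
```

```bash
python3 -m pendant '[[[0,-0.1,0,0,0,0,-1],[0,-0.08,0,0,0,0,-1],[0,0,0,0,0,0,-1],[0,0,0,0,0,0,-1],[0,0,0,0,0,0,-1],[0,0,0,0,0,0,-1],[0,0,0,0,0,0,-1],[0,0,0,0,0,0,-1]]]' | grep force
python3 st.py
```

```text
contact_force: [-4.9, 13.1, 3.5]
gripper_force: 7.0
47.55 case [ -4.  149.5  54. ] rot [ 179.9    0.  -171.6] F [-4.9 13.1  3.5]
```

```bash
python3 -m pendant '[[[0,0.4,0,0,0,0,-1],[0,0.4,-0.5,0,0,0,-1],[0,0,-1,0,0,0,-1],[0,0,-1,0,0,0,-1],[0.6,-0.5,-0.8,0,0,0,-1],[0.7,-1,0,0,0,0,-1],[0.7,-1,0,0,0,0,-1],[0.7,-1,0,0,0,0,-1]]]' | grep force
python3 -m pendant '[[[0.7,-1,0,0,0,0,-1],[0.7,-1,0,0,0,0,-1],[0.7,-1,0,0,0,0,-1],[0.7,-1,0,0,0,0,-1],[0.7,-1,0,0,0,0,-1],[0.2,-1,0,0,0,0,-1],[0,-0.5,0,0,0,0,-1],[0,0,0,0,0,0,-1]]]' | grep force
python3 -m pendant '[[[0,0,0,0,0,0,-1],[0,0,0,0,0,0,-1],[0,0,0,0,0,0,-1],[0,0,0,0,0,0,-1],[0,0,0,0,0,0,-1],[0,0,0,0,0,0,-1],[0,0,0,0,0,0,-1],[0,0,0,0,0,0,-1]]]' | grep force
python3 st.py
python3 - <<'E'
from st import *
c=snap('scene','s10');W=cloud(c);L=rel(W,0);f=c['frame'].astype(int)
for nm,s in (('near',(L[...,0]<-55)&(L[...,0]>-125)&(abs(L[...,1])<120)),('left',(L[...,1]>115)&(L[...,1]<190)&(abs(L[...,0])<55))):
    g=(f[...,1]>1.3*f[...,2])&(f[...,1]>1.25*f[...,0])&(L[...,2]>40)&s
    q=L[g];print(nm,len(q),np.median(q,0).round(1),np.percentile(q,[5,95],axis=0).round(1).tolist())
E
```

```text
contact_force: [-0.0, -0.5, 0.6]
gripper_force: 0.0
contact_force: [0.8, -0.4, -0.1]
gripper_force: 0.0
contact_force: [0.7, -0.6, -0.6]
gripper_force: 0.0
49.95 case [-132.3  -36.   119.9] rot [ 180.    -0.  -171.6] F [ 0.7 -0.6 -0.6]
49.95 case [-132.3  -36.   119.9] rot [ 180.    -0.  -171.6] F [ 0.7 -0.6 -0.6]
near 179 [-99.2   6.3  60. ] [[-103.9, -102.9, 56.0], [-94.7, 105.9, 64.4]]
left 36 [ -3.5 132.4  73.9] [[-50.4, 131.9, 62.3], [45.7, 133.2, 79.4]]
```

```bash
python3 -m pendant '[[[0,0,1,0,0,0,-1],[0,0,1,0,0,0,-1],[0,0,1,0,0,0,-1],[0,0,0.5,0,0,0,-1],[0,0,0.3,0,0,0,-1],[0,0,0,0,0,0,-1],[-0.2,0,0,0,0,0,-1],[-0.25,0,0,0,0,0,-1]]]' | grep force
python3 -m pendant '[[[-0.25,0,0,0,0,0,-1],[-0.25,0,0,0,0,0,-1],[-0.25,0,-0.1,0,0,0,-1],[-0.25,0,-0.15,0,0,0,-1],[-0.25,0,-0.2,0,0,0,-1],[-0.25,0,-0.1,0,0,0,-1],[-0.15,0,0,0,0,0,-1],[0,0,0,0,0,0,-1]]]' | grep force
python3 st.py
```

```text
contact_force: [0.5, -0.8, -0.1]
gripper_force: 0.0
contact_force: [0.0, -0.3, -0.5]
gripper_force: 0.0
51.6 case [-89.3 -36.1  55.1] rot [-1.800e+02  1.000e-01 -1.716e+02] F [ 0.  -0.3 -0.5]
```

```bash
python3 -m pendant '[[[-0.1,0,0,0,0,0,-1],[-0.1,0,0,0,0,0,-1],[0,0,0,0,0,0,-1],[0,0,0,0,0,0,-1],[0,0,0,0,0,0,-1],[0,0,0,0,0,0,-1],[0,0,0,0,0,0,-1],[0,0,0,0,0,0,-1]]]' | grep force
python3 st.py
```

```text
contact_force: [0.3, 0.4, 0.2]
gripper_force: 0.0
52.4 case [-86.2 -36.1  55. ] rot [-180.     0.  -171.6] F [0.3 0.4 0.2]
```

```bash
python3 -m pendant '[[[-0.08,0,0,0,0,0,-1],[-0.06,0,0,0,0,0,-1],[0,0,0,0,0,0,-1],[0,0,0,0,0,0,-1],[0,0,0,0,0,0,-1],[0,0,0,0,0,0,-1],[0,0,0,0,0,0,-1],[0,0,0,0,0,0,-1]]]' | grep force
python3 st.py
```

```text
contact_force: [0.1, -0.9, -0.4]
gripper_force: 0.0
53.2 case [-83.4 -36.   55. ] rot [-180.     0.  -171.6] F [ 0.1 -0.9 -0.4]
```

```bash
python3 -m pendant '[[[-0.06,0,0,0,0,0,-1],[-0.06,0,0,0,0,0,-1],[0,0,0,0,0,0,-1],[0,0,0,0,0,0,-1],[0,0,0,0,0,0,-1],[0,0,0,0,0,0,-1],[0,0,0,0,0,0,-1],[0,0,0,0,0,0,-1]]]' | grep force
python3 st.py
python3 - <<'E'
from st import *
c=snap('scene','s11');W=cloud(c);L=rel(W,0);f=c['frame'].astype(int)
s=(L[...,0]<-55)&(L[...,0]>-125)&(abs(L[...,1])<120)
g=(f[...,1]>1.3*f[...,2])&(f[...,1]>1.25*f[...,0])&(L[...,2]>40)&s
q=L[g];print(len(q),np.median(q,0).round(1),np.percentile(q,[5,95],axis=0).round(1).tolist())
E
```

```text
contact_force: [-6.1, -0.7, 4.5]
gripper_force: 3.1
54.0 case [-83.1 -35.9  54.7] rot [ 180.    -0.2 -171.6] F [-6.1 -0.7  4.5]
54.0 case [-83.1 -35.9  54.7] rot [ 180.    -0.2 -171.6] F [-6.1 -0.7  4.5]
160 [-66.4   2.9  74.3] [[-69.5, -105.4, 68.4], [-63.8, 105.6, 79.6]]
```

```bash
python3 -m pendant '[[[-0.06,0,0,0,0,0,-1],[0,0,0,0,0,0,-1],[0,0,0,0,0,0,-1],[0.5,0,0,0,0,0,-1],[0.5,0,-0.5,0,0,0,-1],[0,0,-1,0,0,0,-1],[0,0,-1,0,0,0,-1],[0,0,-1,0,0,0,-1]]]' | grep force
python3 -m pendant '[[[-0.3,1,-0.1,0,0,0.5,-1],[-0.3,1,0,0,0,0.5,-1],[-0.3,1,0,0,0,0.5,-1],[-0.3,1,0,0,0,0.36,-1],[-0.3,1,0,0,0,0,-1],[-0.3,1,0,0,0,0,-1],[-0.3,1,0,0,0,0,-1],[-0.3,1,0,0,0,0,-1]]]' | grep force
python3 -m pendant '[[[-0.5,1,0,0,0,0,0],[-0.5,1,0,0,0,0,0],[-0.5,1,0,0,0,0,0],[-0.5,1,0,0,0,0,0],[-0.5,1,0,0,0,0,0],[-0.5,1,0,0,0,0,0],[-0.5,1,0,0,0,0,0],[-0.5,1,0,0,0,0,0]]]' | grep force
python3 -m pendant '[[[0,1,0,0,0,0,0],[0,1,0,0,0,0,0],[0,1,0,0,0,0,0],[0,1,0,0,0,0,0],[0,0,0,0,0,0,0],[0,0,0,0,0,0,0],[0,0,0,0,0,0,0],[0,0,0,0,0,0,0]]]' | grep force
python3 go.py .5805 .1992 .039 -179.1
python3 - <<'E'
from st import *
for n in('scene','top'):
    c=snap(n,n+'12');W=cloud(c);L=rel(W,0);f=c['frame'].astype(int)
    for nm,s in (('far',(L[...,0]>45)&(L[...,0]<120)&(abs(L[...,1])<120)),('near',(L[...,0]<-55)&(L[...,0]>-125)&(abs(L[...,1])<120)),('left',(L[...,1]>115)&(L[...,1]<190)&(abs(L[...,0])<55)),('right',(L[...,1]<-115)&(L[...,1]>-185)&(abs(L[...,0])<55))):
        q=L[(f[...,1]>1.3*f[...,2])&(f[...,1]>1.25*f[...,0])&(L[...,2]>55)&s]
        if len(q): print(n,nm,len(q),np.median(q,0).round(1))
    s=(abs(W[...,1]-.2)<.05)&(W[...,0]>.55)&(W[...,0]<.62)&(W[...,2]>.04)&(W[...,2]<.056); print('knob',s.sum(),np.median(W[s],0))
cv2.imwrite('pics/s12c.png',cv2.resize(vision.capture('scene')['frame'][130:245,140:380],(800,384),interpolation=cv2.INTER_CUBIC))
E
```

```text
contact_force: [-0.1, 0.8, 0.1]
gripper_force: 0.0
contact_force: [0.5, -0.2, 0.5]
gripper_force: 0.0
contact_force: [0.7, -0.2, -0.4]
gripper_force: 0.0
contact_force: [1.1, -0.5, 0.1]
gripper_force: 0.0
t 57.25 tcp [0.5467 0.1588 0.127 ] rot [-1.800e+02 -1.000e-02 -1.791e+02] w 0.0435 gf 0.0 F [ 1.1 -0.5  0.1] | shift [-1.72  2.    4.4 ] turn [-0. -0. -0.]
57.25 case [ 73.2 345.8 127. ] rot [-180.    -0.  -179.1] F [ 1.1 -0.5  0.1]
scene far 194 [74.3 -3.  75.2]
scene near 164 [-67.    2.1  73.8]
scene left 24 [-14.8 132.5  75.5]
scene right 55 [   4.8 -128.4   74.1]
knob 28 [0.587586   0.19912137 0.04960438]
top far 47 [69.1 12.5 65. ]
top near 14 [-72.3  11.4  68.4]
top left 3 [-12.7 135.   71.2]
top right 65 [   4.3 -126.5   71.2]
knob 0 [nan nan nan]
  return _methods._mean(a, axis=axis, dtype=dtype,
  ret = um.true_divide(
```

View pics/s12c.png

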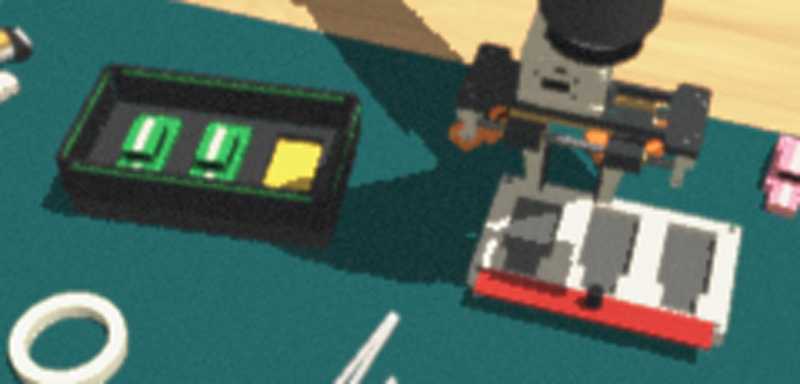

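All four walls are upright around both seated cars, crop (150,140) and (222,147). Next is the knob at (594,296), to shut the bar.

```bash
python3 -m pendant '[[[-0.9,1,0,0,0,0,0],[-0.82,1,0,0,0,0,0],[0,0,1,0,0,0,0],[0,0,1,0,0,0,0],[0,0,1,0,0,0,0],[0,0,0.8,0,0,0,0],[0,0,0.4,0,0,0,0],[0,0,0.2,0,0,0,0]]]' | grep -E 'force|tcp'
python3 -m pendant '[[[0,0,0,0,0,0,-1],[0,0,0,0,0,0,-1],[0,0,0,0,0,0,-1],[0,0,0,0,0,0,-1],[0,0,0,0,0,0,-1],[0,0,0,0,0,0,-1],[0,0,0,0,0,0,-1],[0,0,0,0,0,0,-1]]]' 25
```

```text
tcp_pos: [0.5802, 0.1994, 0.0383]
contact_force: [0.2, 0.3, 1.0]
gripper_force: 0.0
time_s: 59.0
tcp_pos: [0.5807, 0.1999, 0.0396]
eef_rot: [180.0, 0.0, -179.0]
contact_force: [-1.1, -0.8, 5.8]
gripper_width: 0.0145
gripper_force: 25.0
```

```bash
python3 -m pendant '[[[0.2,0,0,0,0,0,-1],[0.3,0,0,0,0,0,-1],[0.3,0,0,0,0,0,-1],[0.3,0,0,0,0,0,-1],[0.3,0,0,0,0,0,-1],[0.2,0,0,0,0,0,-1],[0.12,0,0,0,0,0,-1],[0.05,0,0,0,0,0,-1]]]' | grep -E 'force|tcp'
python3 -m pendant '[[[0,0,0,0,0,0,-1],[0,0,0,0,0,0,-1],[0,0,0,0,0,0,-1],[0,0,0,0,0,0,-1],[0,0,0,0,0,0,-1],[0,0,0,0,0,0,-1],[0,0,0,0,0,0,-1],[0,0,0,0,0,0,-1]]]'
```

```text
tcp_pos: [0.5465, 0.1993, 0.0396]
contact_force: [11.1, -5.8, -1.7]
gripper_force: 25.0
time_s: 60.6
tcp_pos: [0.5465, 0.1993, 0.0395]
eef_rot: [180.0, 0.2, -179.0]
contact_force: [6.2, -4.6, 1.9]
gripper_width: 0.0146
gripper_force: 25.0
```

Shut against the stop after 34 mm of travel. I'll release, retreat and do a final check.

```bash
python3 -m pendant '[[[0,0,0,0,0,0,0],[0,0,0,0,0,0,0],[0,0,0,0,0,0,0],[0,0,0,0,0,0,0],[0,0,-0.5,0,0,0,0],[0,0,-1,0,0,0,0],[0,0,-1,0,0,0,0],[0,0,-1,0,0,0,0]]]' | grep -E 'force|tcp'
python3 -m pendant '[[[0,0.5,-1,0,0,0,0],[0,1,-1,0,0,0,0],[0,1,-0.5,0,0,0,0],[0,1,0,0,0,0,0],[0,1,0,0,0,0,0],[0,1,0,0,0,0,0],[0,1,0,0,0,0,0],[0,0,0,0,0,0,0]]]' | grep -E 'force|tcp'
python3 - <<'E'
from st import *
for n in('scene','top'):
    c=snap(n,n+'13');W=cloud(c);f=c['frame'].astype(int)
    s=(abs(W[...,1]-.2)<.13)&(abs(W[...,0]-.57)<.09)&(f[...,2]>60)&(f[...,1]<.45*f[...,2])&(abs(W[...,2]-.028)<.005); print(n,'bar',W[s].mean(0).round(4),W[s].min(0).round(3),W[s].max(0).round(3))
    for k in(0,-1):
        M=rel(W,k);s=(abs(M[...,2]-50)<6)&(abs(M[...,0]+4)<26)&(abs(M[...,1])<19); q=M[s];print('roof',k,s.sum(),np.median(q,0).round(1),'slope',np.linalg.lstsq(np.c_[q[:,:2],np.ones(len(q))],q[:,2],rcond=None)[0].round(3))
c=np.load('pics/top13.npz');cv2.imwrite('pics/t13.png',cv2.resize(c['frame'][110:300,80:440],(800,422),interpolation=cv2.INTER_CUBIC))
E
```

```text
tcp_pos: [0.5449, 0.1993, 0.1104]
contact_force: [0.8, 0.2, -0.6]
gripper_force: 0.0
tcp_pos: [0.5426, 0.332, 0.1577]
contact_force: [0.0, 1.0, -0.5]
gripper_force: 0.0
62.2 case [ 94.5 517.7 157.7] rot [-1.799e+02 -1.000e-01 -1.789e+02] F [ 0.   1.  -0.5]
scene bar [0.5505 0.2011 0.0289] [0.534 0.095 0.023] [0.567 0.302 0.033]
roof 0 107 [-2.   0.  49.6] slope [-1.8000e-02 -1.9000e-02  4.9253e+01]
roof -1 109 [-0.8  0.8 48.9] slope [ 0.    -0.055 49.076]
top bar [0.5473 0.1902 0.0284] [0.533 0.096 0.023] [0.561 0.303 0.033]
roof 0 125 [-6.5  2.3 49. ] slope [-8.0000e-03  2.6000e-02  4.9172e+01]
roof -1 123 [-6.2  2.7 49.1] slope [2.0000e-03 1.7000e-02 4.9175e+01]
```

View pics/t13.png

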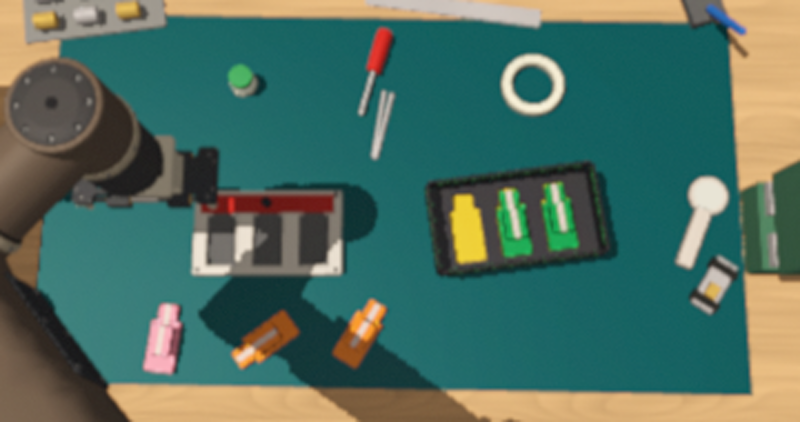

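Final view: both cars are seated in the case at (513,220) and (560,215) with all four walls upright. The bar on the empty mould is shut at (267,203), and the tools and bottles haven't been moved. I'll hand the job in.

```bash
python3 -c "
from h import *
print(r.close_job())"
```

```text
the job is handed in; nothing more can be done
None
```

The job is handed in at about 62 s of robot time: both green cars (only two were there) are seated flat in their pockets, all four case walls are upright, the bar on the emptied mould is shut, and the tools and bottles are where they were.

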